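Count steel balls into parts bins with a pouring cup

ROBOT

A 6-joint arm with a two-finger parallel gripper is mounted at the origin on the work surface. World frame = base frame: x ahead of the robot, y to its left, z up, the work surface at z = 0. Lengths are in m, angles in rad, forces in N, time in s.
With the tool pointing down it reaches from about 0.35 to 0.775 m from the base axis. Payload 5.5 kg.
Tool frame: the origin (TCP) lies where the fingers leave the gripper's body, on its centre line; the fingertips stand arm.tip_extent ahead of it and the grasp point (between the pads) lies 54 mm ahead of it (arm.tip_extent is the distance from the TCP to the fingertips, in m); z points along the fingers, y is the line along which they close (so a half turn about z gives the same grasp; the last joint's range is limited). The gripper opens to 85 mm and grips with 20 to 120 N. Pads are 22 mm wide; open, the fingers measure 114 mm over their backs; the gripper's body (76 mm by 85 mm) begins 54 mm behind the grasp point. The pads swing forward as they close: fully open they stand 13 mm farther back than shut.
Start: joints at [-1.342, 0.313, 0.046, 1.304, 0, 1.431], TCP at [0.207, -0.536, 0.304] pointing down, gripper open.
Joint ranges: [-2.76, 2.76], [-0.86, 1.69], [-1.03, 1.26], [-2.2, 2.34], [-1.47, 1.5], [-3.14, 3.14]. Speed limits (rad/s): [2.57, 2.57, 3.14, 3.14, 3.14, 3.14].

INTERFACE

Orientations are given as a rotation vector (axis times angle).
In Python, from station import arm gives the robot as it stands. The module is installed in compiled form; this text tells all that it offers.
- The arm moves only by the tool apply_moves, never from a script. Its argument "series" is text: rows parted by semicolons, each of 7 numbers parted by spaces: the shift along the tool's x, y, z in cm, then the turn, a rotation vector about the tool's x, y, z in rad, then the gripper's target within -1 to 1 (fully open at 1, half-way at 0, shut at -1). In form: dx dy dz ax ay az grip; .... A call has 1 to 8 rows; each row shifts and turns the commanded pose from where the row before left it, along the tool's axes as they then stand; what a row does not reach is not made up. A row lasts 1/8 s, in which the tool goes at most 62.5 mm and 10.7 degrees, less where a joint would pass 70% of its speed; a pose out of reach is approached as far as the arm can. A call with a gripper value outside its range is refused whole. The fingers move at their own pace and stop on an object; "grip_force" is the grip in N (left out, the last holds). Time passes only in rows, so rows that do not move let the fingers close. It gives the time, the measured TCP pose, the force, the opening and the grip force at its end, in the units of the state.
- arm.sense(): the state, without advancing time (a new reading comes with each control period).
- arm.read_camera(name): name is "side" or "top"; returns the picture (480x640x3 uint8, red, green, blue); there is no depth.
- arm.camera_model(name): a dict with "camera_matrix" (3x3 intrinsics, pixels), "view" (4x4, takes a point from world to camera coordinates). Camera axes: x right, y down, z forward; pixel columns grow to the right and rows downward; lengths in m; the calibration is good to about 2 mm. A picture is of the moment at which its call begins. camera_model takes no time and is no camera call.
- arm.sign_off(): hands the job in; it is judged then, once.
The state is a dict: "clock": time; "joints": joint angles; "qd": joint speeds; "tau": joint torques, N m; "tool_pos": TCP position; "tool_rot": TCP orientation; "force": force on the tool from outside, world axes, zero at the start; "torque": the same for the moment, N m; "grip_width": finger opening in m; "finger_force": force on a finger pad.
Only numpy, scipy, OpenCV 4.12 (cv2) and the standard library are available. Lean on these libraries where they do the work, as an engineer would, in place of code of your own. Each camera call takes 0.05 s, during which the arm holds its last target. There are 200 camera calls.

TASK

Make up the three small blue parts bins to exactly three steel balls each: see how many each already holds, then lift the pouring cup and tip it slowly over each bin that is short, stopping as soon as the missing balls have dropped. Stand all three bins flat on the floor of the plywood tray, and put the cup back upright in the middle of its rubber mat with the spare balls still in it. Leave no ball lying about, and leave the meter alone.

Things in the scene. Friction and masses are not known exactly. Their poses are not given: they have to be found in the camera images.
- cup: the pouring cup, white plastic, 163 mm long, 130 to 200 g empty: a narrow open channel, 22 mm wide inside (one ball wide), floor curved lengthwise like a rocker (radius 110 mm, lowest in the middle, 10 mm above the underside), on a flat foot 70 x 64 x 5 mm. Holds seven balls in a row at the start. Origin: centre of the foot's underside; z up; lip towards -x, closed back towards +x
- cup_lip (a point): the middle of the cup's open lip, on the channel floor, 83 mm from the cup's origin towards its -x, 47 mm above the underside. Lowering it (a turn about the cup's y) brings the row forward: of seven balls the first drops at about 24 degrees of tilt, the next 3 degrees later, each further one after about 5 more; fast tilting drops several. Tilted back, the rest settle in the middle
- cup_grip (a point): a point midway between the cup's flat outer side walls (28 mm apart along y, 3 mm thick, top 52 mm above the underside there), 36 mm above the underside over its origin: fingers can take the cup here from above, closing along the cup's y
- stand: the cup's place: a flat black rubber mat 130 x 130 x 6 mm, fixed to the bench; origin at the centre of its underside
- tray: the plywood dispatch tray, fixed: floor 120 mm (x) by 320 mm (y), 8 mm thick, with a rim 6 mm wide whose top is 16 mm above the bench; origin at the centre of its underside; room for three bins side by side along its y, bins' long sides along its x
- bin0: a small open blue plastic parts bin, one of three alike, loose, 100 g, 56 mm (x) by 90 mm (y), 40 mm high, walls and floor 3 mm; origin at the centre of its underside, z up. Any of the bins may hold none, one, two or three balls at the start
- bin1: a small open blue plastic parts bin, one of three alike, loose, 100 g, 56 mm (x) by 90 mm (y), 40 mm high, walls and floor 3 mm; origin at the centre of its underside, z up. Any of the bins may hold none, one, two or three balls at the start
- bin2: a small open blue plastic parts bin, one of three alike, loose, 100 g, 56 mm (x) by 90 mm (y), 40 mm high, walls and floor 3 mm; origin at the centre of its underside, z up. Any of the bins may hold none, one, two or three balls at the start
- ball0: a lightly oiled steel bearing ball, 20 mm, 33 g (0.324 N), in the cup at the start; origin at its centre
- ball1: a lightly oiled steel bearing ball, 20 mm, 33 g (0.324 N), in the cup at the start; origin at its centre
- ball2: a lightly oiled steel bearing ball, 20 mm, 33 g (0.324 N), in the cup at the start; origin at its centre
- ball3: a lightly oiled steel bearing ball, 20 mm, 33 g (0.324 N), in the cup at the start; origin at its centre
- ball4: a lightly oiled steel bearing ball, 20 mm, 33 g (0.324 N), in the cup at the start; origin at its centre
- ball5: a lightly oiled steel bearing ball, 20 mm, 33 g (0.324 N), in the cup at the start; origin at its centre
- ball6: a lightly oiled steel bearing ball, 20 mm, 33 g (0.324 N), in the cup at the start; origin at its centre
- pre0: a lightly oiled steel bearing ball, 20 mm, 33 g (0.324 N), in one of the bins at the start, or absent; origin at its centre
- pre1: a lightly oiled steel bearing ball, 20 mm, 33 g (0.324 N), in one of the bins at the start, or absent; origin at its centre
- pre2: a lightly oiled steel bearing ball, 20 mm, 33 g (0.324 N), in one of the bins at the start, or absent; origin at its centre
- pre3: a lightly oiled steel bearing ball, 20 mm, 33 g (0.324 N), in one of the bins at the start, or absent; origin at its centre
- pre4: a lightly oiled steel bearing ball, 20 mm, 33 g (0.324 N), in one of the bins at the start, or absent; origin at its centre
- pre5: a lightly oiled steel bearing ball, 20 mm, 33 g (0.324 N), in one of the bins at the start, or absent; origin at its centre
- meter: a bystander: a yellow hand-held meter lying on the bench, 110 x 75 x 38 mm, 350 g; origin at the centre of its underside
Not all that is in view belongs to the job. There is more than one size of the stand; the job needs the larger.

How it is judged:
By the outcome, as a careful person would: the job done as asked, in the order asked, and still so for the second after the job is handed in, with the robot touching nothing.
Of pre0, pre1, pre2, pre3, pre4, pre5 only 3 to 5 are there at a start; the rules pass over those that are not, and their reading is None.
At some moment in a run one of bin0, bin1, bin2 may be knocked a few centimetres aside while the robot is not near it.
It also fails if it takes over 210 s, if anything falls off the work surface, if the arm or the gripper's body presses on something with over 40 N, if the wrist force passes 120 N, or if a joint passes its speed limit or range.

## Working session

There is one attempt and no reset: what is moved stays moved. The work goes in short steps, Python scripts to look and compute and a tool call to move; the robot and the scene stay as the last step left them, time stands still between calls to the robot, and variables do not carry over. Pictures are saved under pics/ and viewed, at most 14 in all, crops included, and the job is handed in when it is done.

Besides the shell and the picture viewer there is one more tool, called after "Emit:" by a JSON object that holds its "fn" and its "kwargs", one argument or row to a line. apply_moves: Moves the arm, as the interface text tells. Its arguments: {"type":"object","properties":{"series":{"type":"string"},"grip_force":{"type":"number"}},"required":["series"]}

```bash
mkdir -p pics
cat > h.py <<'E'
from station import arm
import numpy as np, cv2
from scipy.spatial.transform import Rotation as R
def snap(c,n,box=None,s=1):
    im=arm.read_camera(c)[:,:,::-1]
    if box: x0,y0,x1,y1=box; im=im[y0:y1,x0:x1]
    im=cv2.resize(np.ascontiguousarray(im),None,fx=s,fy=s,interpolation=cv2.INTER_CUBIC); cv2.imwrite('pics/'+n+'.png',im)
def px2w(c,u,v,z):
    m=arm.camera_model(c);K=np.array(m['camera_matrix']);V=np.array(m['view'])
    d=V[:3,:3].T@np.linalg.solve(K,[u,v,1]);o=-V[:3,:3].T@V[:3,3]
    return o+d*(z-o[2])/d[2]
def w2px(c,p):
    m=arm.camera_model(c);K=np.array(m['camera_matrix']);V=np.array(m['view'])
    q=K@(V[:3,:3]@np.array(p)+V[:3,3]);return q[:2]/q[2]
E
python3 - <<'E'
from h import *
snap('top','t0');snap('side','s0')
for c in('top','side'):
    V=np.array(arm.camera_model(c)['view']);print(-V[:3,:3].T@V[:3,3],V.round(2).tolist(),arm.camera_model(c)['camera_matrix'])
print(arm.sense(),arm.tip_extent)
E
```

```text
[0.53168165 0.0787323  0.93654847] [[-0.03, -1.0, -0.01, 0.11], [-1.0, 0.03, -0.07, 0.59], [0.07, 0.01, -1.0, 0.9], [0.0, 0.0, 0.0, 1.0]] [[435.40862468   0.         323.97291298]
 [  0.         435.40862468 243.06960033]
 [  0.           0.           1.        ]]
[0.52693345 0.96024935 0.76313241] [[-1.0, -0.07, -0.01, 0.6], [-0.04, 0.62, -0.78, 0.02], [0.06, -0.78, -0.63, 1.19], [0.0, 0.0, 0.0, 1.0]] [[524.06284879   0.         320.79193229]
 [  0.         524.06284879 249.45816129]
 [  0.           0.           1.        ]]
{'clock': 0.1, 'joints': array([-1.34162933e+00,  3.13887444e-01,  4.50718375e-02,  1.30361992e+00,
        2.57055020e-05,  1.43118659e+00]), 'qd': array([ 0.00134604, -0.00122647,  0.00186597, -0.00126435, -0.00126586,
       -0.00071621]), 'tau': array([ 1.77623278e-03, -4.81726420e+01,  2.99243957e+01,  1.27877851e-02,
       -1.72881078e-04,  6.62918520e-08]), 'tool_pos': array([ 0.20718277, -0.53599625,  0.30311101]), 'tool_rot': array([-3.08672725e+00, -5.75695769e-01,  7.48832296e-05]), 'force': array([-0.5690253 , -0.10145545,  0.48369079]), 'torque': array([-0.01658323,  0.00413226,  0.02700253]), 'finger_force': 0.0, 'grip_width': 0.08562396028135817} 0.0726
```

View pics/t0.png

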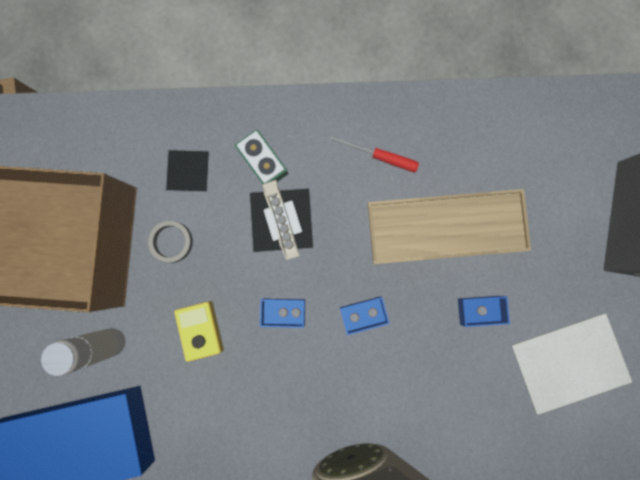

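View pics/s0.png

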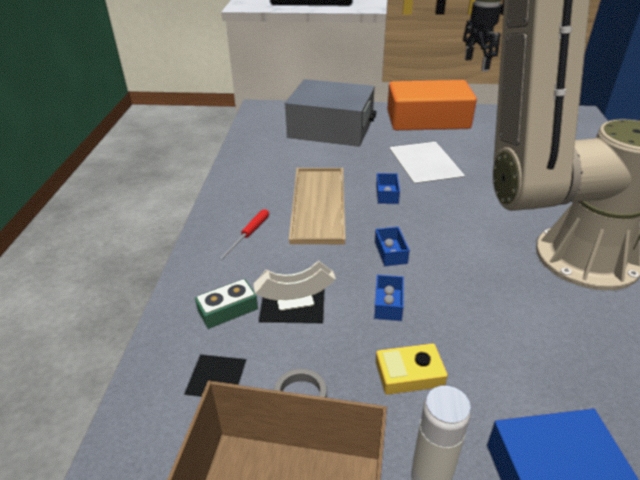

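The top view shows:
- Bins at (283,312), (364,315) and (484,310), apparently holding 2, 2 and 1 balls.
- The cup at (283,222) on the larger mat. The smaller mat, a decoy, is at (187,170).
- The tray at (450,227), with a decoy box at (50,240).
- The meter at (198,331). A green/white object stands at (261,157), near one end of the cup.

Next I'll check the cup and bins in close crops.

Run:
```python
from h import *
a=arm.read_camera('top')[:,:,::-1];b=arm.read_camera('side')[:,:,::-1]
r=lambda im,x0,y0,x1,y1,w,h:cv2.resize(np.ascontiguousarray(im[y0:y1,x0:x1]),(w,h),interpolation=cv2.INTER_CUBIC)
cv2.imwrite('pics/c1.png',np.vstack([np.hstack([r(a,235,170,335,270,400,400),r(b,245,245,345,345,400,400)]),
 np.hstack([r(a,250,285,390,340,420,165),r(a,450,285,520,340,210,165),np.zeros((165,170,3),np.uint8)])]))
cv2.imwrite('pics/c2.png',r(b,350,160,430,330,376,800)[:600])
hsv=cv2.cvtColor(a,cv2.COLOR_BGR2HSV)
m=cv2.inRange(hsv,(105,120,50),(125,255,255));m[:280]=0;m[345:]=0
n,l,s,c=cv2.connectedComponentsWithStats(m)
for i in range(1,n):
    if s[i,4]>200:
        q=cv2.minAreaRect(np.argwhere(l==i)[:,::-1].astype(np.float32));print(q,[px2w('top',*p,.03).round(3)[:2].tolist() for p in cv2.boxPoints(q)],px2w('top',*q[0],.03).round(4))
for n_,pts,z in (('tray',[(369,202),(524,190),(530,250),(375,264)],.016),('mat',[(250,192),(308,189),(313,249),(254,252)],.006),('foot',[(263,218),(293,199),(301,222),(271,237)],.011),('cupends',[(269,184),(293,257)],.06)):
    print(n_,[px2w('top',*p,z)[:2].round(3).tolist() for p in pts])
```

```text
((364.0999755859375, 315.199951171875), (27.6273250579834, 42.71271896362305), 74.74488067626953) [[0.46, 0.061], [0.481, -0.025], [0.426, -0.038], [0.405, 0.048]] [0.4431 0.0115 0.03  ]
((483.6421203613281, 310.9898681640625), (27.85759735107422, 48.16300582885742), 85.91438293457031) [[0.471, -0.184], [0.476, -0.283], [0.419, -0.284], [0.415, -0.185]] [ 0.4452 -0.234   0.03  ]
((282.0, 312.5), (27.0, 44.0), 90.0) [[0.482, 0.226], [0.48, 0.135], [0.424, 0.136], [0.427, 0.227]] [0.4531 0.1807 0.03  ]
tray [[0.68, -0.008], [0.696, -0.338], [0.568, -0.343], [0.548, -0.016]]
mat [[0.711, 0.247], [0.714, 0.122], [0.584, 0.114], [0.581, 0.241]]
foot [[0.653, 0.219], [0.693, 0.154], [0.642, 0.138], [0.612, 0.203]]
cupends [[0.716, 0.198], [0.566, 0.153]]
```

View pics/c1.png

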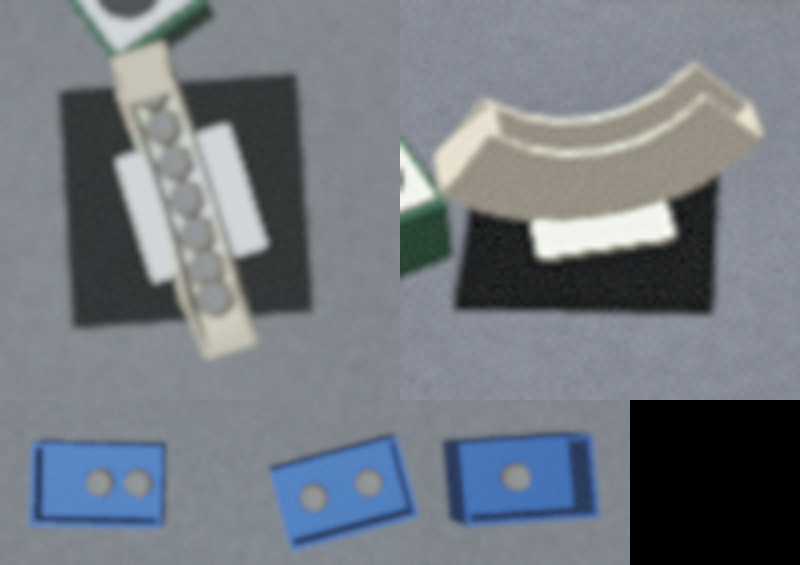

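The crop shows the bins holding 2, 2 and 1 balls, from left to right. The cup's back looks to be at the upper end in the top view. I'll enlarge the cup to confirm that.

Run:
```python
from h import *
a=np.mean([arm.read_camera('top')[:,:,::-1] for _ in range(4)],0).astype(np.uint8);b=np.mean([arm.read_camera('side')[:,:,::-1] for _ in range(4)],0).astype(np.uint8)
r=lambda im,x0,y0,x1,y1,w,h:cv2.resize(np.ascontiguousarray(im[y0:y1,x0:x1]),(w,h),interpolation=cv2.INTER_CUBIC)
f=lambda x:np.clip((x/255.)**1.3*255,0,255).astype(np.uint8)
cv2.imwrite('pics/c3.png',f(np.hstack([r(a,255,175,310,265,360,590),r(b,250,255,340,325,440,342) if 0 else np.vstack([r(b,250,255,340,325,440,342),r(b,370,165,414,325,440,1600)[:1][:1].repeat(248,0)])])))
```

```text
(no output)
```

View pics/c3.png

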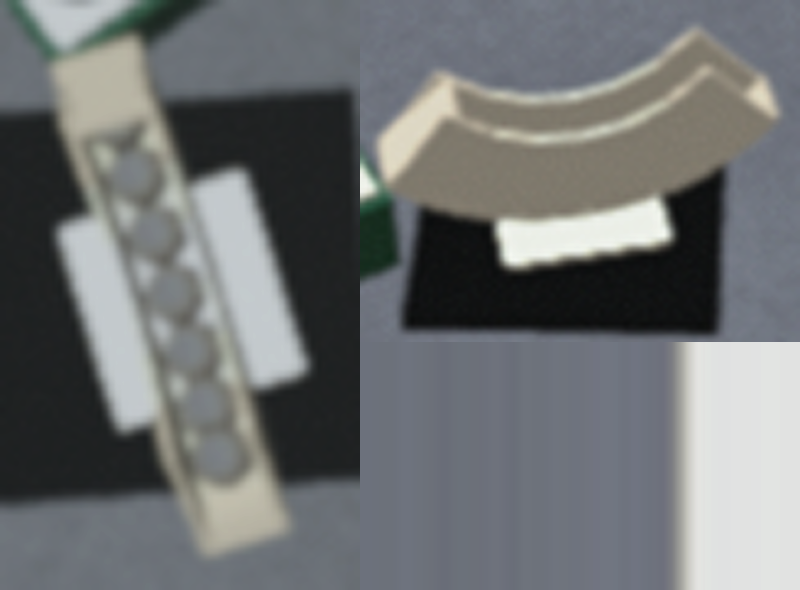

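The lip is the near, open end, towards the robot. The closed back is next to the green box. The bins hold 2, 2 and 1, so they need 1, 1 and 2. I'll work out the cup pose and a move planner.

```bash
cat >> h.py <<'E'
def target(cup_o,yaw,tilt,up=0.036):
    """tool pose holding the cup: origin, yaw, tilt (lip down, rad)"""
    Rc=R.from_euler('z',yaw)*R.from_euler('y',-tilt)
    return np.array(cup_o)+Rc.apply([0,0,up+.054]), Rc*R.from_euler('x',np.pi)
def lip2o(lip,yaw,tilt):
    Rc=R.from_euler('z',yaw)*R.from_euler('y',-tilt)
    return np.array(lip)-Rc.apply([-.083,0,.047])
def delta(p,q,cur=None):
    s=arm.sense(); p0,q0=cur or (s['tool_pos'],R.from_rotvec(s['tool_rot']))
    d=q0.inv().apply(p-p0)*100; r=(q0.inv()*q).as_rotvec()
    print('d cm',d.round(2),'rot',r.round(3),'deg',np.degrees(np.linalg.norm(r)).round(1))
    return p,q
E
python3 - <<'E'
from h import *
P=np.array([px2w('top',*p,.011)[:2] for p in [(263.7,210.1),(292.4,201),(302,231.8),(273.3,241)]])
print(P.mean(0),[np.linalg.norm(P[i]-P[i-1]) for i in range(4)])
d=P[0]-P[3]+P[1]-P[2];print(np.degrees(np.arctan2(d[1],d[0])))
# ball centres from crop, z of balls from arc
b=[(132,175),(152,235),(172,292),(190,348),(207,404),(221,456)]
B=np.array([px2w('top',255+u/6.545,175+v/6.545,.03)[:2] for u,v in b]);print(B.round(4).tolist())
c=P.mean(0); yaw=np.arctan2(d[1],d[0])
M=np.array([px2w('top',*p,.006)[:2] for p in [(250,192),(308,189),(313,249),(254,252)]]);print('mat',M.mean(0))
p,q=target([*c,.006],yaw,0); a=delta(p+[0,0,.12],q); b=delta(p,q,a)
print(p)
E
```

```text
[0.64577474 0.17695404] [np.float64(0.069813669617552), np.float64(0.06460753727742288), np.float64(0.06964379396747025), np.float64(0.06433509058742465)]
15.951866004427494
[[0.6845, 0.1902], [0.6649, 0.1842], [0.6463, 0.1782], [0.6281, 0.1728], [0.61, 0.1677], [0.5932, 0.1636]]
mat [0.64774547 0.18095711]
d cm [ 66.61 -50.73   8.79] rot [ 0.   -0.    0.09] deg 5.2
d cm [ 0. -0. 12.] rot [0. 0. 0.] deg 0.0
[0.64577474 0.17695404 0.096     ]
```

Emit:
{"fn": "apply_moves", "kwargs": {
  "series": "4.16 -3.17 0.55 0 0 0 1;4.16 -3.17 0.55 0 0 0 1;4.16 -3.17 0.55 0 0 0 1;4.16 -3.17 0.55 0 0 0 1;4.16 -3.17 0.55 0 0 0 1;4.16 -3.17 0.55 0 0 0 1;4.16 -3.17 0.55 0 0 0 1;4.16 -3.17 0.55 0 0 0 1",
  "grip_force": 60
}}

```text
clock: 1.6
tool_pos: [0.4271, -0.1784, 0.2601]
tool_rot: [3.087, 0.576, 0.001]
force: [0.1, -0.3, -0.4]
grip_width: 0.0854
finger_force: 0.0
```

Emit:
{"fn": "apply_moves", "kwargs": {
  "series": "4.16 -3.17 0.55 0 0 0 1;4.16 -3.17 0.55 0 0 0 1;4.16 -3.17 0.55 0 0 0 1;4.16 -3.17 0.55 0 0 0 1;4.16 -3.17 0.55 0 0 0 1;4.16 -3.17 0.55 0 0 0 1;4.16 -3.17 0.55 0 0 0 1;4.16 -3.17 0.55 0 0 0.09 1"
}}

```text
clock: 2.6
tool_pos: [0.6461, 0.1783, 0.2157]
tool_rot: [3.111, 0.433, 0.001]
force: [0.5, 0.5, 0.2]
grip_width: 0.0856
finger_force: 0.0
```

Run:
```python
from h import *
p,q=target([.6458,.177,.006],np.radians(15.95),0); delta(p,q)
snap('side','s1',(200,60,420,340),2)
```

```text
d cm [-0.07  0.11 11.97] rot [ 0.    -0.    -0.002] deg 0.1
```

Emit:
{"fn": "apply_moves", "kwargs": {
  "series": "-0.07 0.11 3 0 0 0 0.5;0 0 3 0 0 0 0.5;0 0 3 0 0 0 0.5;0 0 1.5 0 0 0 0.5;0 0 1 0 0 0 0.5;0 0 0.47 0 0 0 0.5;0 0 0 0 0 0 0.5;0 0 0 0 0 0 0.5"
}}

```text
clock: 3.65
tool_pos: [0.6455, 0.1755, 0.0972]
tool_rot: [3.111, 0.436, 0.003]
force: [-0.7, -0.2, -0.1]
grip_width: 0.0638
finger_force: 0.0
```

Emit:
{"fn": "apply_moves", "kwargs": {
  "series": "0 0 0 0 0 0 0;0 0 0 0 0 0 -0.2;0 0 0 0 0 0 -0.5;0 0 0 0 0 0 -1;0 0 0 0 0 0 -1;0 0 0 0 0 0 -1;0 0 0 0 0 0 -1;0 0 0 0 0 0 -1"
}}

```text
clock: 4.65
tool_pos: [0.6451, 0.176, 0.0969]
tool_rot: [-3.11, -0.437, -0.001]
force: [-1.9, 3.1, 5.2]
grip_width: 0.0269
finger_force: 60.4
```

Run:
```python
from h import *
s=arm.sense();print(s['force'],s['tool_pos'])
snap('side','s2',(200,100,420,340),2)
```

```text
[-1.86021222  3.14574006  5.23877866] [0.64506052 0.17601071 0.09686015]
```

View pics/s2.png

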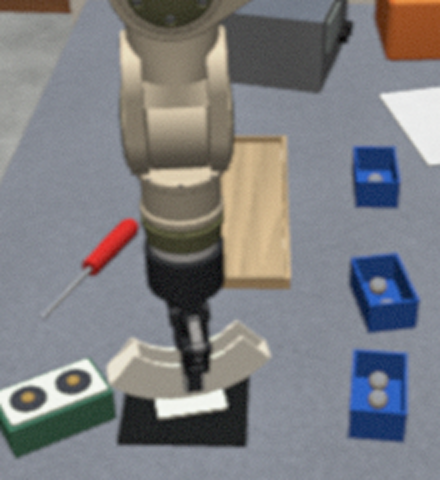

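Emit:
{"fn": "apply_moves", "kwargs": {
  "series": "0 0 -0.5 0 0 0 -1;0 0 -1 0 0 0 -1;0 0 -2 0 0 0 -1;0 0 -2 0 0 0 -1;0 0 -2 0 0 0 -1;0 0 -1.5 0 0 0 -1;0 0 -0.5 0 0 0 -1;0 0 0 0 0 0 -1"
}}

```text
clock: 5.7
tool_pos: [0.6449, 0.1753, 0.191]
tool_rot: [3.111, 0.436, -0.0]
force: [0.2, -0.1, -3.8]
grip_width: 0.0272
finger_force: 59.3
```

```bash
cat >> h.py <<'E'
def bins(n=None):
    """blue bins from the top camera: (x, y, long-axis yaw deg)"""
    a=arm.read_camera('top')[:,:,::-1]
    m=cv2.inRange(cv2.cvtColor(np.ascontiguousarray(a),cv2.COLOR_BGR2HSV),(100,90,30),(128,255,255))
    k,l,s,c=cv2.connectedComponentsWithStats(m); out=[]
    for i in range(1,k):
        if 300<s[i,4]<2000:
            q=cv2.minAreaRect(np.argwhere(l==i)[:,::-1].astype(np.float32))
            b=np.array([px2w('top',*p,.035)[:2] for p in cv2.boxPoints(q)])
            e=max(b[1]-b[0],b[2]-b[1],key=np.linalg.norm)
            out.append((b.mean(0).round(4).tolist(),round(np.degrees(np.arctan2(e[1],e[0]))%180,1),[round(np.linalg.norm(b[j+1]-b[j]),3) for j in (0,1)]))
    print(*out,sep='\n'); return out
E
python3 - <<'E'
from h import *
bins(); s=arm.sense();print(s['force'],s['tool_pos'],s['tool_rot'])
L=[.453+.015,.181,.078]
y=0
a=None
for t,up in ((0,.06),(15,0.0),(20,0)):
    t=np.radians(t); p,q=target(lip2o(np.array(L)+[0,0,up],y,t),y,t,.037); print(p); a=delta(p,q,a)
E
```

```text
([0.4433, 0.0117], np.float64(103.4), [np.float64(0.091), np.float64(0.058)])
([0.4456, -0.2322], np.float64(92.5), [np.float64(0.101), np.float64(0.058)])
[-0.84733827 -0.26133411 -4.57919758] [0.64462123 0.17528613 0.19047535] [ 3.11092700e+00  4.36362316e-01 -1.67827587e-03]
[0.551 0.181 0.182]
d cm [-8.84 -3.13  0.86] rot [0.    0.001 0.279] deg 16.0
[0.53678381 0.181      0.14198272]
d cm [-1.42 -0.    4.  ] rot [0.    0.262 0.   ] deg 15.0
[0.5309456  0.181      0.14773415]
d cm [-0.42  0.   -0.71] rot [0.    0.087 0.   ] deg 5.0
```

Emit:
{"fn": "apply_moves", "kwargs": {
  "series": "-0.8 -0.3 0.1 0 0 0 -1;-1.7 -0.6 0.1 0 0 0.03 -1;-2.2 -0.7 0.2 0 0 0.06 -1;-2.0 -0.2 0.2 0 0 0.06 -1;-1.3 0 0.1 0 0 0.06 -1;-0.7 0 0.1 0 0 0.04 -1;-0.4 0 0 0 0 0.029 -1;0 0 0 0 0 0 -1"
}}

```text
clock: 6.75
tool_pos: [0.5566, 0.1269, 0.1831]
tool_rot: [-3.105, -0.109, 0.005]
force: [0.3, 0.2, -2.9]
grip_width: 0.0273
finger_force: 59.5
```

Run:
```python
from h import *
s=arm.sense();print(s['force'],s['tool_pos'],s['tool_rot'])
L=[.453+.015,.181,.078]
y=0
a=None
for t,up in ((0,.06),(15,0.0)):
    t=np.radians(t); p,q=target(lip2o(np.array(L)+[0,0,up],y,t),y,t,.037); a=delta(p,q,a)
snap('side','s3',(260,160,440,340),3)
```

```text
[ 0.3066859   0.16797155 -2.92865017] [0.5566166  0.12690212 0.18314747] [-3.10480743 -0.10938054  0.00545509]
d cm [-0.18 -5.43  0.31] rot [-0.035  0.004  0.07 ] deg 4.5
d cm [-1.42 -0.    4.  ] rot [0.    0.262 0.   ] deg 15.0
```

View pics/s3.png

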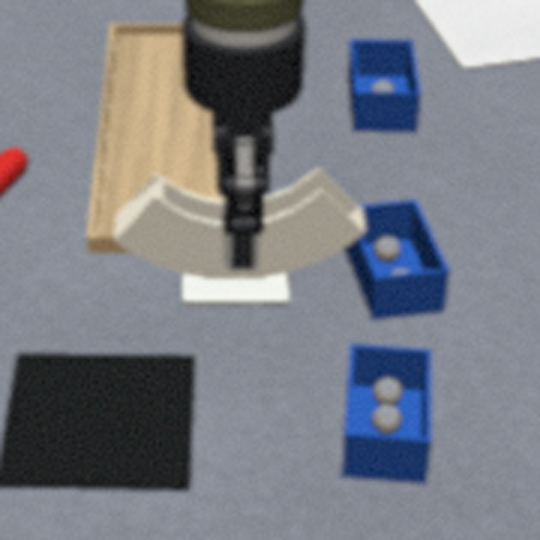

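The picture shows the cup held over (235,230) in the crop. The left bin is unmoved at (388,415), with its two balls near the centre.

Emit:
{"fn": "apply_moves", "kwargs": {
  "series": "0 -0.8 0 0 0 0.035 -1;0 -1.4 0.1 0 0 0.035 -1;-0.1 -1.5 0.1 0 0 0 -1;-0.1 -1.1 0.1 0 0 0 -1;0 -0.6 0 0 0 0 -1;0 0 0 0 0 0 -1;0 0 0 0 0 0 -1"
}}

```text
clock: 7.68
tool_pos: [0.5541, 0.1352, 0.183]
tool_rot: [-3.07, -0.109, 0.012]
force: [0.8, -0.3, -4.0]
grip_width: 0.0271
finger_force: 59.6
```

Run:
```python
from h import *
s=arm.sense();print(s['force'],s['tool_pos'],s['tool_rot']); bins()
L=[.453+.015,.181,.078]
y=0
a=None
for t,up in ((0,.06),(15,0.0)):
    t=np.radians(t); p,q=target(lip2o(np.array(L)+[0,0,up],y,t),y,t,.037); a=delta(p,q,a)
delta(p,q)
```

```text
[ 0.79832182 -0.28744991 -3.97399188] [0.55412355 0.13515483 0.1829663 ] [-3.07034844 -0.10939668  0.01209652]
([0.4433, 0.0116], np.float64(103.3), [np.float64(0.091), np.float64(0.058)])
([0.4457, -0.2322], np.float64(92.5), [np.float64(0.101), np.float64(0.058)])
d cm [ 0.02 -4.59  0.41] rot [-0.069  0.008  0.071] deg 5.7
d cm [-1.42 -0.    4.  ] rot [0.    0.262 0.   ] deg 15.0
d cm [-1.38 -4.41  4.42] rot [-0.078  0.269  0.062] deg 16.5
```

Run:
```python
from h import *
print(arm.sense()['joints'].round(3))
```

```text
[ 0.07   0.367 -0.183  1.026  0.069  3.141]
```

Joint 6 is at its limit, so I need yaw ≥ q1. I'll use a yaw of about 0.42 for the left bin.

```bash
cat >> h.py <<'E'
def plan(c,yaw,tilts,z=.078,off=.015,ups=None,cur=None):
    lip=np.array([c[0]+off*np.cos(yaw),c[1]+off*np.sin(yaw),z])
    for i,t in enumerate(tilts):
        t=np.radians(t);u=(ups or [0]*9)[i]
        p,q=target(lip2o(lip+[0,0,u],yaw,t),yaw,t,.037); cur=delta(p,q,cur)
E
python3 - <<'E'
from h import *
plan((.453,.181),.42,(0,15,20),ups=(.06,0,0))
E
```

```text
d cm [-0.55 -8.62  0.7 ] rot [-0.07  -0.007 -0.349] deg 20.4
d cm [-1.42 -0.    4.  ] rot [0.    0.262 0.   ] deg 15.0
d cm [-0.42 -0.   -0.71] rot [0.    0.087 0.   ] deg 5.0
```

Emit:
{"fn": "apply_moves", "kwargs": {
  "series": "0 0 0 -0.01 0 -0.04 -1;0 0 0 -0.012 0 -0.06 -1;0 0 0 -0.012 0 -0.07 -1;0 0 0 -0.012 0 -0.07 -1;0 0 0 -0.012 -0.007 -0.06 -1;0 0 0 -0.012 0 -0.05 -1;0 0 0 0 0 0 -1"
}}

```text
clock: 8.6
tool_pos: [0.5541, 0.1352, 0.1829]
tool_rot: [3.071, 0.657, -0.0]
force: [-0.1, 0.1, -4.0]
grip_width: 0.027
finger_force: 59.6
```

Run:
```python
from h import *
plan((.453,.181),.42,(0,15,20),ups=(.06,0,0))
```

```text
d cm [ 2.45 -8.3   0.09] rot [0.001 0.    0.002] deg 0.1
d cm [-1.42 -0.    4.  ] rot [0.    0.262 0.   ] deg 15.0
d cm [-0.42 -0.   -0.71] rot [0.    0.087 0.   ] deg 5.0
```

Emit:
{"fn": "apply_moves", "kwargs": {
  "series": "0.2 -0.7 0 0 0 0 -1;0.4 -1.4 0 0 0 0 -1;0.5 -1.7 0 0 0 0 -1;0.5 -1.7 0 0 0 0 -1;0.45 -1.4 0.05 0 0 0 -1;0.3 -0.9 0 0 0 0 -1;0.1 -0.5 0 0 0 0 -1;0 0 0 0 0 0 -1"
}}

```text
clock: 9.6
tool_pos: [0.5425, 0.221, 0.1823]
tool_rot: [3.071, 0.657, -0.001]
force: [0.1, 0.6, -4.0]
grip_width: 0.0271
finger_force: 59.6
```

Emit:
{"fn": "apply_moves", "kwargs": {
  "series": "-0.1 0 0.2 0 0.02 0 -1;-0.2 0 0.5 0 0.03 0 -1;-0.2 0 0.6 0 0.035 0 -1;-0.3 0 0.6 0 0.045 0 -1;-0.4 0 0.6 0 0.045 0 -1;-0.4 0 0.6 0 0.04 0 -1;-0.3 0 0.5 0 0.03 0 -1;-0.1 0 0.2 0 0.017 0 -1"
}}

```text
clock: 10.6
tool_pos: [0.5274, 0.2136, 0.1417]
tool_rot: [-2.995, -0.639, -0.394]
force: [0.2, -0.2, -3.3]
grip_width: 0.0273
finger_force: 59.6
```

Run:
```python
from h import *
print(arm.sense()['joints'][5], arm.sense()['force']); plan((.453,.181),.42,(15,20,25,30))
snap('side','s4',(310,200,440,340),3)
```

```text
2.951433033438505 [ 0.20131064 -0.18645902 -3.25092188]
d cm [ 0.25 -0.06  0.04] rot [0.001 0.001 0.   ] deg 0.0
d cm [-0.42 -0.   -0.71] rot [0.    0.087 0.   ] deg 5.0
d cm [-0.42  0.   -0.71] rot [-0.     0.087  0.   ] deg 5.0
d cm [-0.42 -0.   -0.71] rot [0.    0.087 0.   ] deg 5.0
```

View pics/s4.png

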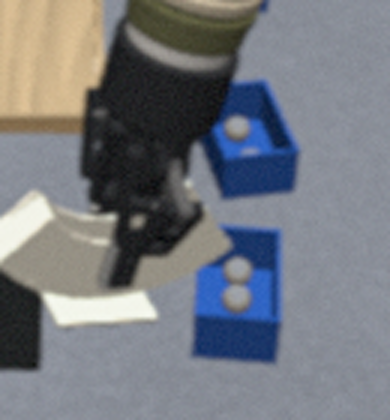

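Emit:
{"fn": "apply_moves", "kwargs": {
  "series": "0.1 -0.03 -0.1 0 0.0175 0 -1;0.05 -0.03 -0.1 0 0.0175 0 -1;-0.1 0 -0.14 0 0.0175 0 -1;-0.08 0 -0.14 0 0.0175 0 -1;-0.08 0 -0.14 0 0.0175 0 -1;-0.08 0 -0.14 0 0.0175 0 -1;0 0 0 0 0 0 -1"
}}

```text
clock: 11.52
tool_pos: [0.524, 0.2132, 0.1487]
tool_rot: [-2.95, -0.631, -0.547]
force: [-0.3, 0.2, -3.2]
grip_width: 0.0273
finger_force: 59.6
```

```bash
cat >> h.py <<'E'
def look(c,long_yaw,tag=None,cup_yaw=0,off=.015):
    """grey pixels over the bin's inside in both cameras, force, tilt"""
    o=[]
    u=np.array([np.cos(long_yaw),np.sin(long_yaw)]);v=np.array([-u[1],u[0]])
    for cam in('side','top'):
        a=np.ascontiguousarray(arm.read_camera(cam)[:,:,::-1])
        P=np.array([w2px(cam,[*(np.array(c[:2])+s*.04*u+t*.024*v),.008]) for s,t in((1,1),(1,-1),(-1,-1),(-1,1))])
        m=np.zeros(a.shape[:2],np.uint8);cv2.fillPoly(m,[P.round().astype(np.int32)],255)
        hs=cv2.cvtColor(a,cv2.COLOR_BGR2HSV);g=(hs[:,:,1]<90)&(hs[:,:,2]>60)&(m>0)
        k,l,s,ce=cv2.connectedComponentsWithStats(g.astype(np.uint8))
        o.append((cam,[(s[i,4],ce[i].round().astype(int).tolist()) for i in range(1,k) if s[i,4]>8]))
        if tag: cv2.imwrite(f'pics/{tag}{cam}.png',a)
    s=arm.sense();t=90-np.degrees(np.arcsin(-R.from_rotvec(s['tool_rot']).as_matrix()[2,2]))
    print(o,'Fz',s['force'][2].round(2),'tilt',t.round(2),'clock',s['clock'])
E
python3 - <<'E'
from h import *
look((.453,.181),np.pi/2);plan((.453,.181),.42,(21,))
E
```

```text
[('side', [(np.int32(133), [389, 295])]), ('top', [(np.int32(491), [274, 313]), (np.int32(72), [296, 312])])] Fz -2.99 tilt 21.01 clock 11.625
d cm [-0.15  0.04 -0.05] rot [ 0.    -0.     0.001] deg 0.1
```

Emit:
{"fn": "apply_moves", "kwargs": {
  "series": "-0.05 0 -0.07 0 0.0087 0 -1;-0.05 0 -0.07 0 0.0087 0 -1;-0.05 0 -0.07 0 0.0087 0 -1;-0.02 0 -0.035 0 0.0044 0 -1;-0.02 0 -0.035 0 0.0044 0 -1;0 0 0 0 0 0 -1;0 0 0 0 0 0 -1;0 0 0 0 0 0 -1"
}}

```text
clock: 12.62
tool_pos: [0.5219, 0.2122, 0.1507]
tool_rot: [-2.934, -0.627, -0.597]
force: [-0.3, -0.3, -4.7]
grip_width: 0.0272
finger_force: 59.6
```

```bash
python3 -c "
from h import *
look((.453,.181),np.pi/2)"
```

```text
[('side', [(np.int32(133), [389, 295])]), ('top', [(np.int32(508), [274, 313]), (np.int32(72), [296, 312])])] Fz -4.15 tilt 23.01 clock 12.725
```

Force is noisy, so I'll count with the camera. Next small increment, about 1°.

Emit:
{"fn": "apply_moves", "kwargs": {
  "series": "-0.02 0 -0.035 0 0.0044 0 -1;-0.02 0 -0.035 0 0.0044 0 -1;-0.02 0 -0.035 0 0.0044 0 -1;-0.02 0 -0.035 0 0.0044 0 -1;0 0 0 0 0 0 -1;0 0 0 0 0 0 -1;0 0 0 0 0 0 -1"
}}

```text
clock: 13.6
tool_pos: [0.5207, 0.2117, 0.1517]
tool_rot: [-2.925, -0.625, -0.622]
force: [-0.2, -0.5, -3.5]
grip_width: 0.0276
finger_force: 59.6
```

```bash
python3 -c "
from h import *
look((.453,.181),np.pi/2)"
```

```text
[('side', [(np.int32(133), [389, 295])]), ('top', [(np.int32(518), [274, 313]), (np.int32(72), [296, 312])])] Fz -4.21 tilt 24.02 clock 13.7
```

Emit:
{"fn": "apply_moves", "kwargs": {
  "series": "-0.02 0 -0.035 0 0.0044 0 -1;-0.02 0 -0.035 0 0.0044 0 -1;-0.02 0 -0.035 0 0.0044 0 -1;0 0 0 0 0 0 -1;0 0 0 0 0 0 -1;0 0 0 0 0 0 -1"
}}

```text
clock: 14.45
tool_pos: [0.5199, 0.2113, 0.1524]
tool_rot: [-2.918, -0.624, -0.641]
force: [0.6, 1.2, -4.1]
grip_width: 0.027
finger_force: 59.6
```

```bash
python3 -c "
from h import *
look((.453,.181),np.pi/2)"
```

```text
[('side', [(np.int32(133), [389, 295])]), ('top', [(np.int32(524), [275, 313]), (np.int32(72), [296, 312])])] Fz -3.6 tilt 24.78 clock 14.55
```

Emit:
{"fn": "apply_moves", "kwargs": {
  "series": "-0.02 0 -0.035 0 0.0044 0 -1;-0.02 0 -0.035 0 0.0044 0 -1;0 0 0 0 0 0 -1;0 0 0 0 0 0 -1;0 0 0 0 0 0 -1"
}}

```text
clock: 15.18
tool_pos: [0.5192, 0.211, 0.1529]
tool_rot: [-2.914, -0.623, -0.654]
force: [0.3, 0.6, -4.3]
grip_width: 0.0269
finger_force: 59.7
```

```bash
python3 -c "
from h import *
look((.453,.181),np.pi/2)
snap('side','s5',(300,190,440,340),4)"
```

```text
[('side', [(np.int32(60), [389, 290]), (np.int32(67), [381, 299]), (np.int32(68), [396, 299])]), ('top', [(np.int32(552), [275, 313]), (np.int32(72), [296, 312])])] Fz -3.3 tilt 25.28 clock 15.275
```

View pics/s5.png

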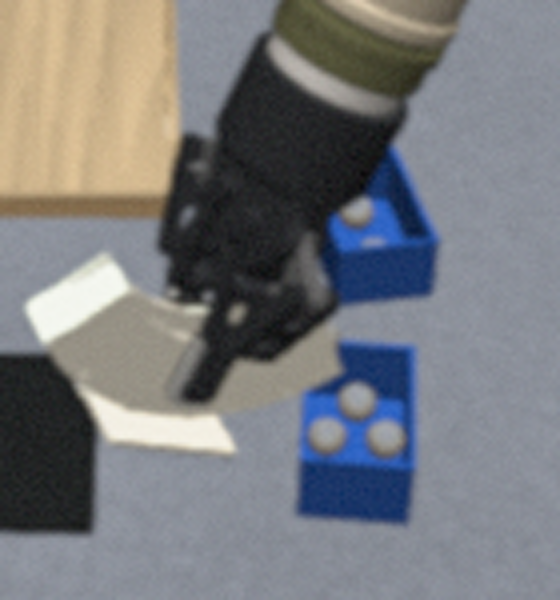

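The bin now shows three balls, at crop (357,400), (327,435) and (387,437). I'll tilt back and raise the cup.

Emit:
{"fn": "apply_moves", "kwargs": {
  "series": "0 0 -0.3 0 -0.03 0 -1;0 0 -0.6 0 -0.05 0 -1;0 0 -0.7 0 -0.06 0 -1;0 0 -0.7 0 -0.07 0 -1;0 0 -0.7 0 -0.07 0 -1;0 0 -0.6 0 -0.07 0 -1;0 0 -0.4 0 -0.06 0 -1;0 0 0 0 -0.03 0 -1"
}}

```text
clock: 16.32
tool_pos: [0.5101, 0.2068, 0.1914]
tool_rot: [3.072, 0.657, 0.003]
force: [0.6, -0.2, -3.5]
grip_width: 0.0273
finger_force: 59.6
```

```bash
python3 -c "
from h import *
look((.453,.181),np.pi/2,'k')
b=bins()
plan((.4433,.0117),.15,(0,15),ups=(.06,0))"
```

```text
[('side', [(np.int32(60), [389, 290]), (np.int32(67), [381, 299]), (np.int32(68), [396, 299])]), ('top', [(np.int32(515), [275, 313]), (np.int32(72), [296, 312])])] Fz -3.75 tilt 0.12 clock 16.425
([0.4433, 0.0117], np.float64(103.6), [np.float64(0.091), np.float64(0.059)])
([0.4456, -0.2321], np.float64(92.5), [np.float64(0.101), np.float64(0.058)])
([0.4521, 0.1617], np.float64(178.6), [np.float64(0.054), np.float64(0.057)])
d cm [-4.59 17.71  0.88] rot [ 0.    -0.002  0.271] deg 15.5
d cm [-1.42 -0.    4.  ] rot [0.    0.262 0.   ] deg 15.0
```

Emit:
{"fn": "apply_moves", "kwargs": {
  "series": "-0.2 0.8 0.1 0 0 0 -1;-0.5 1.9 0.1 0 0 0 -1;-0.7 2.8 0.1 0 0 0 -1;-0.9 3.2 0.1 0 0 0 -1;-0.9 3.2 0.2 0 0 0 -1;-0.7 2.8 0.1 0 0 0 -1;-0.5 1.9 0.1 0 0 0 -1;-0.2 1.1 0.1 0 0 0 -1"
}}

```text
clock: 17.48
tool_pos: [0.5393, 0.0246, 0.1821]
tool_rot: [3.072, 0.654, 0.002]
force: [0.5, 0.3, -4.1]
grip_width: 0.0272
finger_force: 59.7
```

Emit:
{"fn": "apply_moves", "kwargs": {
  "series": "0 0 0 0 0 0.03 -1;0 0 0 0 0 0.05 -1;0 0 0 0 0 0.06 -1;0 0 0 0 0 0.06 -1;0 0 0 0 0 0.045 -1;0 0 0 0 0 0.025 -1;0 0 0 0 0 0 -1"
}}

```text
clock: 18.35
tool_pos: [0.5392, 0.0267, 0.1821]
tool_rot: [3.132, 0.238, 0.002]
force: [0.2, -0.2, -3.5]
grip_width: 0.0273
finger_force: 59.7
```

```bash
python3 -c "
from h import *
plan((.4433,.0117),.15,(0,15),ups=(.06,0)); look((.4433,.0117),np.radians(103.5))"
```

```text
d cm [0.09 0.05 0.01] rot [ 0.    -0.001  0.002] deg 0.1
d cm [-1.42 -0.    4.  ] rot [0.    0.262 0.   ] deg 15.0
[('side', [(np.int32(56), [388, 242])]), ('top', [(np.int32(926), [363, 314])])] Fz -2.68 tilt 0.07 clock 18.45
```

Emit:
{"fn": "apply_moves", "kwargs": {
  "series": "-0.1 0 0.2 0 0.02 0 -1;-0.2 0 0.5 0 0.03 0 -1;-0.2 0 0.6 0 0.035 0 -1;-0.2 0 0.6 0 0.045 0 -1;-0.3 0 0.6 0 0.045 0 -1;-0.3 0 0.6 0 0.04 0 -1;-0.3 0 0.5 0 0.03 0 -1;-0.1 0 0.2 0 0.017 0 -1"
}}

```text
clock: 19.45
tool_pos: [0.5259, 0.0242, 0.1417]
tool_rot: [-3.086, -0.233, -0.408]
force: [-0.2, 0.2, -3.8]
grip_width: 0.0273
finger_force: 59.7
```

Emit:
{"fn": "apply_moves", "kwargs": {
  "series": "-0.08 0 -0.12 0 0.0175 0 -1;-0.08 0 -0.14 0 0.0175 0 -1;-0.08 0 -0.14 0 0.0175 0 -1;-0.08 0 -0.14 0 0.0175 0 -1;-0.08 0 -0.14 0 0.0175 0 -1;-0.08 0 -0.14 0 0.0175 0 -1;-0.08 0 -0.14 0 0.0175 0 -1;0 0 0 0 0 0 -1"
}}

```text
clock: 20.45
tool_pos: [0.5184, 0.023, 0.1496]
tool_rot: [-3.047, -0.23, -0.595]
force: [1.5, -0.5, -3.2]
grip_width: 0.0272
finger_force: 59.7
```

```bash
python3 -c "
from h import *
plan((.4433,.0117),.15,(22,24)); look((.4433,.0117),np.radians(103.5))"
```

```text
d cm [-0.03 -0.01 -0.04] rot [-0.    -0.002  0.001] deg 0.1
d cm [-0.16 -0.   -0.29] rot [0.    0.035 0.   ] deg 2.0
[('side', [(np.int32(56), [388, 242])]), ('top', [(np.int32(809), [366, 314])])] Fz -3.21 tilt 22.11 clock 20.55
```

Emit:
{"fn": "apply_moves", "kwargs": {
  "series": "-0.04 0 -0.07 0 0.0087 0 -1;-0.04 0 -0.07 0 0.0087 0 -1;-0.04 0 -0.07 0 0.0087 0 -1;-0.04 0 -0.07 0 0.0087 0 -1;-0.04 0 -0.07 0 0.0087 0 -1;0 0 0 0 0 0 -1;0 0 0 0 0 0 -1"
}}

```text
clock: 21.42
tool_pos: [0.5157, 0.0225, 0.1521]
tool_rot: [-3.03, -0.229, -0.661]
force: [-0.5, 0.9, -5.0]
grip_width: 0.0272
finger_force: 59.8
```

```bash
python3 -c "
from h import *
look((.4433,.0117),np.radians(103.5))"
```

```text
[('side', [(np.int32(56), [388, 242])]), ('top', [(np.int32(806), [366, 314])])] Fz -3.67 tilt 24.6 clock 21.525
```

Emit:
{"fn": "apply_moves", "kwargs": {
  "series": "-0.04 0 -0.07 0 0.0087 0 -1;-0.04 0 -0.07 0 0.0087 0 -1;0 0 0 0 0 0 -1;0 0 0 0 0 0 -1;0 0 0 0 0 0 -1"
}}

```text
clock: 22.15
tool_pos: [0.5144, 0.0223, 0.1531]
tool_rot: [-3.023, -0.229, -0.687]
force: [-0.6, 0.6, -3.6]
grip_width: 0.0272
finger_force: 59.8
```

```bash
python3 -c "
from h import *
look((.4433,.0117),np.radians(103.5))"
```

```text
[('side', [(np.int32(56), [388, 242])]), ('top', [(np.int32(798), [366, 314])])] Fz -3.7 tilt 25.6 clock 22.25
```

Emit:
{"fn": "apply_moves", "kwargs": {
  "series": "-0.04 0 -0.07 0 0.0087 0 -1;-0.04 0 -0.07 0 0.0087 0 -1;0 0 0 0 0 0 -1;0 0 0 0 0 0 -1;0 0 0 0 0 0 -1"
}}

```text
clock: 22.88
tool_pos: [0.5131, 0.0221, 0.154]
tool_rot: [-3.016, -0.228, -0.713]
force: [0.2, 0.6, -3.8]
grip_width: 0.0275
finger_force: 59.8
```

```bash
python3 -c "
from h import *
look((.4433,.0117),np.radians(103.5),'m')"
```

```text
[('side', [(np.int32(56), [388, 242])]), ('top', [(np.int32(793), [366, 314])])] Fz -3.86 tilt 26.59 clock 22.975
```

Emit:
{"fn": "apply_moves", "kwargs": {
  "series": "-0.02 0 -0.035 0 0.0044 0 -1;-0.02 0 -0.035 0 0.0044 0 -1;-0.02 0 -0.035 0 0.0044 0 -1;0 0 0 0 0 0 -1;0 0 0 0 0 0 -1;0 0 0 0 0 0 -1"
}}

```text
clock: 23.72
tool_pos: [0.5121, 0.0219, 0.1547]
tool_rot: [-3.01, -0.228, -0.732]
force: [0.7, -0.0, -4.0]
grip_width: 0.0276
finger_force: 59.8
```

```bash
python3 -c "
from h import *
look((.4433,.0117),np.radians(103.5))"
```

```text
[('side', [(np.int32(56), [388, 242])]), ('top', [(np.int32(782), [366, 314])])] Fz -3.83 tilt 27.35 clock 23.825
```

Emit:
{"fn": "apply_moves", "kwargs": {
  "series": "-0.02 0 -0.035 0 0.0044 0 -1;-0.02 0 -0.035 0 0.0044 0 -1;0 0 0 0 0 0 -1;0 0 0 0 0 0 -1;0 0 0 0 0 0 -1"
}}

```text
clock: 24.45
tool_pos: [0.5115, 0.0218, 0.1551]
tool_rot: [-3.006, -0.228, -0.746]
force: [-0.1, -0.0, -3.4]
grip_width: 0.0269
finger_force: 59.8
```

```bash
python3 -c "
from h import *
look((.4433,.0117),np.radians(103.5))
a=arm.read_camera('side')[190:340,300:440,::-1]; b=arm.read_camera('top')[270:360,320:440,::-1]
cv2.imwrite('pics/n.png',np.hstack([cv2.resize(np.ascontiguousarray(a),(420,450)),cv2.resize(np.ascontiguousarray(b),(360,270)).repeat(1,0) if 0 else cv2.copyMakeBorder(cv2.resize(np.ascontiguousarray(b),(360,270)),0,180,0,0,0)]))"
```

```text
[('side', [(np.int32(56), [388, 242])]), ('top', [(np.int32(776), [366, 314])])] Fz -3.65 tilt 27.86 clock 24.55
```

View pics/n.png

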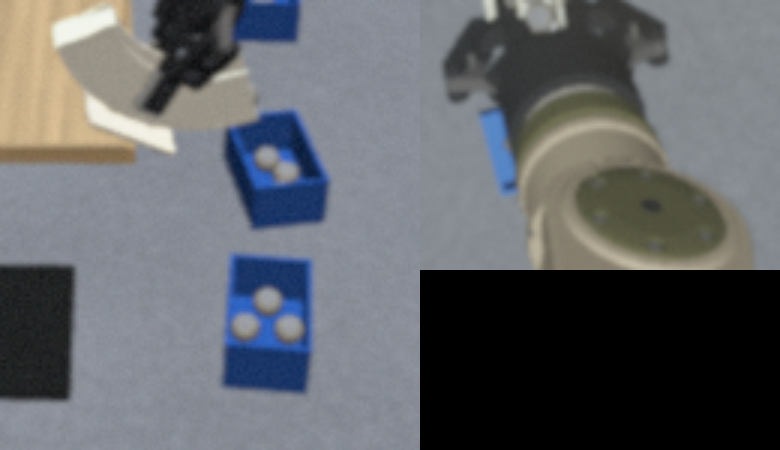

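```bash
python3 -c "
from h import *
f=lambda a:cv2.resize(np.ascontiguousarray(a[220:268,370:412]),(380,434),interpolation=cv2.INTER_CUBIC)
cv2.imwrite('pics/o.png',np.hstack([f(cv2.imread('pics/mside.png')),f(arm.read_camera('side')[:,:,::-1])]))"
```

```text
(no output)
```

View pics/o.png

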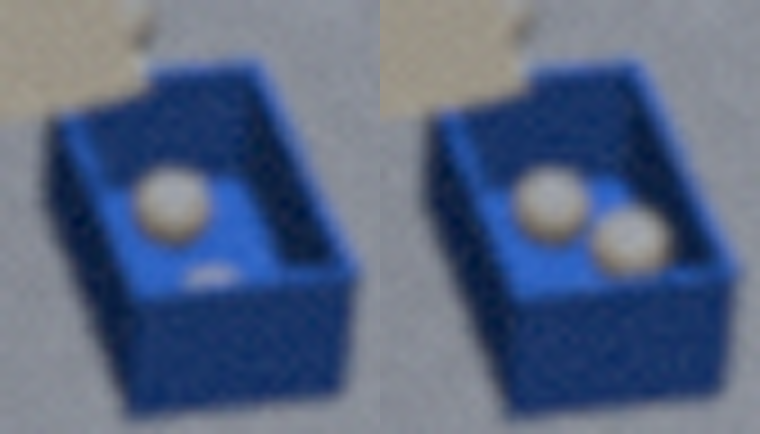

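Between the two frames a ball dropped, because a second full ball now shows at (632,245). I'll tilt back and recheck from the top with the arm clear.

Emit:
{"fn": "apply_moves", "kwargs": {
  "series": "0 0 -0.3 0 -0.05 0 -1;0 0 -0.6 0 -0.06 0 -1;0 0 -0.7 0 -0.07 0 -1;0 0 -0.7 0 -0.07 0 -1;0 0 -0.7 0 -0.07 0 -1;0 0 -0.6 0 -0.07 0 -1;0 0 -0.4 0 -0.06 0 -1;0 0 0 0 -0.03 0 -1"
}}

```text
clock: 25.7
tool_pos: [0.5009, 0.0201, 0.1933]
tool_rot: [3.132, 0.237, 0.011]
force: [1.0, -0.1, -3.1]
grip_width: 0.0271
finger_force: 59.7
```

```bash
python3 -c "
from h import *
look((.4433,.0117),np.radians(103.5))
bins()
plan((.446,-.233),0,(0,15),ups=(.06,0))"
```

```text
[('side', [(np.int32(103), [392, 244])]), ('top', [(np.int32(926), [363, 314])])] Fz -4.35 tilt 0.36 clock 25.8
([0.4462, -0.2464], np.float64(92.5), [np.float64(0.072), np.float64(0.058)])
([0.4526, 0.1802], np.float64(88.5), [np.float64(0.091), np.float64(0.057)])
d cm [ 0.52 25.69  1.07] rot [-0.    -0.006  0.151] deg 8.7
d cm [-1.42 -0.    4.  ] rot [0.    0.262 0.   ] deg 15.0
```

Emit:
{"fn": "apply_moves", "kwargs": {
  "series": "0 1 0.1 0 0 0 -1;0.1 2.2 0.1 0 0 0 -1;0.1 3.5 0.1 0 0 0.01 -1;0.1 4.2 0.1 0 0 0.02 -1;0.1 4.4 0.1 0 0 0.03 -1;0 4.2 0.1 0 0 0.03 -1;0 3.5 0.1 0 0 0.03 -1;0 2.2 0.1 0 0 0.03 -1"
}}

```text
clock: 26.85
tool_pos: [0.5314, -0.2318, 0.1849]
tool_rot: [-3.141, 0.003, -0.01]
force: [0.9, 0.5, -3.5]
grip_width: 0.0273
finger_force: 59.8
```

Emit:
{"fn": "apply_moves", "kwargs": {
  "series": "0 1 0.1 0 0 0 -1;0 0 0 0 0 0 -1;0 0 0 0 0 0 -1"
}}

```text
clock: 27.22
tool_pos: [0.5317, -0.2384, 0.1841]
tool_rot: [-3.14, -0.004, -0.009]
force: [1.3, 0.3, -2.6]
grip_width: 0.0272
finger_force: 59.8
```

```bash
python3 -c "
from h import *
plan((.446,-.237),0,(0,15),ups=(.06,0))
a=arm.read_camera('side')[150:320,360:420,::-1]; b=arm.read_camera('top')[280:340,250:520,::-1]
cv2.imwrite('pics/p.png',np.hstack([cv2.resize(np.ascontiguousarray(a),(180,510)),cv2.copyMakeBorder(cv2.resize(np.ascontiguousarray(b),(620,138)),0,372,0,0,0)]))"
```

```text
d cm [ 1.23 -0.14  0.21] rot [-0.001 -0.006  0.002] deg 0.4
d cm [-1.42 -0.    4.  ] rot [0.    0.262 0.   ] deg 15.0
```

View pics/p.png

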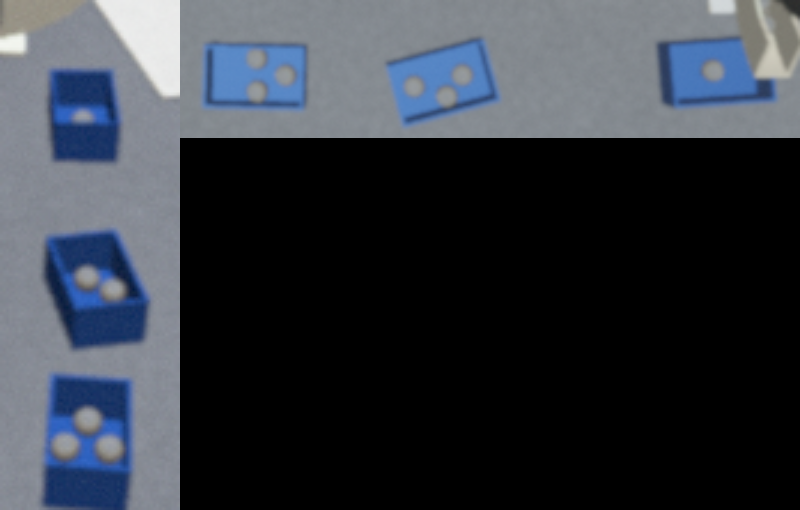

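The top view shows 3, 3 and 1 balls. The right bin still needs two.

Emit:
{"fn": "apply_moves", "kwargs": {
  "series": "0.3 0.2 0 0 0 0 -1;0.5 0.4 0.1 0 0.01 0 -1;0.4 0.2 0.1 0 0.02 0 -1;-0.1 0.1 0.6 0 0.03 0 -1;-0.3 0 0.7 0 0.04 0 -1;-0.3 0 0.7 0 0.05 0 -1;-0.3 0 0.8 0 0.05 0 -1;-0.4 0 0.8 0 0.05 0 -1"
}}

```text
clock: 28.32
tool_pos: [0.5342, -0.2487, 0.1445]
tool_rot: [-3.115, -0.002, -0.404]
force: [0.0, 0.7, -3.5]
grip_width: 0.0272
finger_force: 59.8
```

Emit:
{"fn": "apply_moves", "kwargs": {
  "series": "-0.1 0 0.3 0 0.0175 0 -1;-0.08 0 -0.14 0 0.0175 0 -1;-0.08 0 -0.14 0 0.0175 0 -1;-0.08 0 -0.14 0 0.0175 0 -1;-0.08 0 -0.14 0 0.0175 0 -1;-0.08 0 -0.14 0 0.0175 0 -1;-0.08 0 -0.14 0 0.0175 0 -1;0 0 0 0 0 0 -1"
}}

```text
clock: 29.32
tool_pos: [0.5265, -0.2485, 0.148]
tool_rot: [-3.085, -0.001, -0.591]
force: [0.6, -0.4, -3.6]
grip_width: 0.027
finger_force: 59.9
```

```bash
python3 -c "
from h import *
plan((.446,-.247),0,(22,28)); look((.446,-.237),np.radians(92))"
```

```text
d cm [-0.4  -0.15 -0.37] rot [-0.001  0.005  0.   ] deg 0.3
d cm [-0.51  0.   -0.84] rot [0.    0.105 0.   ] deg 6.0
[('side', [(np.int32(22), [387, 189])]), ('top', [(np.int32(42), [495, 299]), (np.int32(73), [482, 310])])] Fz -2.75 tilt 21.69 clock 29.425
```

Emit:
{"fn": "apply_moves", "kwargs": {
  "series": "-0.15 0 -0.2 0 0.0175 0 -1;-0.15 0 -0.2 0 0.0175 0 -1;-0.15 0 -0.2 0 0.0175 0 -1;-0.15 0 -0.2 0 0.0175 0 -1;-0.1 0 -0.14 0 0.0175 0 -1;-0.08 0 -0.14 0 0.0175 0 -1;-0.08 0 -0.14 0 0.0175 0 -1;0 0 0 0 0 0 -1"
}}

```text
clock: 30.42
tool_pos: [0.5137, -0.2485, 0.1554]
tool_rot: [-3.043, -0.001, -0.779]
force: [0.4, -0.1, -4.2]
grip_width: 0.0274
finger_force: 59.9
```

```bash
python3 -c "
from h import *
plan((.446,-.247),0,(29,)); look((.446,-.237),np.radians(92))"
```

```text
d cm [-0.06 -0.15 -0.18] rot [-0.001  0.005  0.   ] deg 0.3
[('side', [(np.int32(22), [387, 189])]), ('top', [(np.int32(57), [496, 300]), (np.int32(73), [482, 310])])] Fz -3.49 tilt 28.71 clock 30.525
```

Emit:
{"fn": "apply_moves", "kwargs": {
  "series": "-0.04 0 -0.07 0 0.0087 0 -1;-0.04 0 -0.07 0 0.0087 0 -1;-0.04 0 -0.07 0 0.0087 0 -1;-0.04 0 -0.07 0 0.0087 0 -1;0 0 0 0 0 0 -1;0 0 0 0 0 0 -1;0 0 0 0 0 0 -1"
}}

```text
clock: 31.4
tool_pos: [0.5113, -0.2486, 0.1573]
tool_rot: [-3.029, -0.001, -0.832]
force: [-0.3, -0.9, -2.3]
grip_width: 0.0272
finger_force: 59.9
```

```bash
python3 -c "
from h import *
look((.446,-.237),np.radians(92))"
```

```text
[('side', [(np.int32(22), [387, 189])]), ('top', [(np.int32(58), [496, 300]), (np.int32(73), [482, 310])])] Fz -4.45 tilt 30.7 clock 31.5
```

Emit:
{"fn": "apply_moves", "kwargs": {
  "series": "-0.04 0 -0.07 0 0.0087 0 -1;-0.04 0 -0.07 0 0.0087 0 -1;0 0 0 0 0 0 -1;0 0 0 0 0 0 -1;0 0 0 0 0 0 -1"
}}

```text
clock: 32.12
tool_pos: [0.5099, -0.2486, 0.1581]
tool_rot: [-3.021, -0.002, -0.858]
force: [0.1, -0.3, -3.4]
grip_width: 0.0274
finger_force: 59.9
```

```bash
python3 -c "
from h import *
look((.446,-.237),np.radians(92))"
```

```text
[('side', [(np.int32(22), [387, 189])]), ('top', [(np.int32(72), [496, 301]), (np.int32(73), [482, 310])])] Fz -3.36 tilt 31.71 clock 32.225
```

Both views see the bin. Continuing in steps of about 0.5–0.75°.

Emit:
{"fn": "apply_moves", "kwargs": {
  "series": "-0.02 0 -0.035 0 0.0044 0 -1;-0.02 0 -0.035 0 0.0044 0 -1;-0.02 0 -0.035 0 0.0044 0 -1;0 0 0 0 0 0 -1;0 0 0 0 0 0 -1;0 0 0 0 0 0 -1;0 0 0 0 0 0 -1"
}}

```text
clock: 33.1
tool_pos: [0.5088, -0.2486, 0.1586]
tool_rot: [-3.016, -0.002, -0.878]
force: [-0.2, -0.1, -3.3]
grip_width: 0.0275
finger_force: 59.9
```

```bash
python3 -c "
from h import *
look((.446,-.237),np.radians(92))"
```

```text
[('side', [(np.int32(28), [392, 184])]), ('top', [(np.int32(61), [496, 300]), (np.int32(62), [468, 308]), (np.int32(70), [497, 316])])] Fz -3.18 tilt 32.46 clock 33.2
```

Emit:
{"fn": "apply_moves", "kwargs": {
  "series": "-0.02 0 -0.035 0 0.0044 0 -1;-0.02 0 -0.035 0 0.0044 0 -1;-0.02 0 -0.035 0 0.0044 0 -1;0 0 0 0 0 0 -1;0 0 0 0 0 0 -1;0 0 0 0 0 0 -1;0 0 0 0 0 0 -1"
}}

```text
clock: 34.08
tool_pos: [0.5078, -0.2486, 0.1592]
tool_rot: [-3.01, -0.001, -0.898]
force: [-0.2, -0.2, -3.8]
grip_width: 0.0276
finger_force: 59.9
```

```bash
python3 -c "
from h import *
look((.446,-.237),np.radians(92))"
```

```text
[('side', [(np.int32(28), [392, 184])]), ('top', [(np.int32(61), [496, 300]), (np.int32(61), [468, 308]), (np.int32(70), [497, 316])])] Fz -2.78 tilt 33.21 clock 34.175
```

Emit:
{"fn": "apply_moves", "kwargs": {
  "series": "-0.02 0 -0.035 0 0.0044 0 -1;-0.02 0 -0.035 0 0.0044 0 -1;-0.02 0 -0.035 0 0.0044 0 -1;0 0 0 0 0 0 -1;0 0 0 0 0 0 -1;0 0 0 0 0 0 -1;0 0 0 0 0 0 -1"
}}

```text
clock: 35.05
tool_pos: [0.5067, -0.2486, 0.1597]
tool_rot: [-3.004, -0.001, -0.917]
force: [-1.5, -0.6, -2.8]
grip_width: 0.0272
finger_force: 59.9
```

```bash
python3 -c "
from h import *
look((.446,-.237),np.radians(92))"
```

```text
[('side', [(np.int32(28), [392, 184])]), ('top', [(np.int32(63), [496, 301]), (np.int32(61), [468, 308]), (np.int32(70), [497, 316])])] Fz -3.43 tilt 33.97 clock 35.15
```

The first ball dropped at 32.5°, so two are in. The top view shows them at (468,308) and (497,316). One more to go.

Emit:
{"fn": "apply_moves", "kwargs": {
  "series": "-0.03 0 -0.07 0 0.0087 0 -1;-0.03 0 -0.07 0 0.0087 0 -1;-0.03 0 -0.07 0 0.0087 0 -1;0 0 0 0 0 0 -1;0 0 0 0 0 0 -1;0 0 0 0 0 0 -1"
}}

```text
clock: 35.9
tool_pos: [0.5048, -0.2487, 0.161]
tool_rot: [-2.992, -0.001, -0.957]
force: [-0.5, -0.2, -2.8]
grip_width: 0.027
finger_force: 59.9
```

```bash
python3 -c "
from h import *
look((.446,-.237),np.radians(92))"
```

```text
[('side', [(np.int32(28), [392, 184])]), ('top', [(np.int32(64), [496, 301]), (np.int32(61), [468, 308]), (np.int32(70), [497, 316])])] Fz -2.45 tilt 35.46 clock 36.0
```

Emit:
{"fn": "apply_moves", "kwargs": {
  "series": "-0.02 0 -0.035 0 0.0044 0 -1;-0.02 0 -0.035 0 0.0044 0 -1;-0.02 0 -0.035 0 0.0044 0 -1;-0.02 0 -0.035 0 0.0044 0 -1;0 0 0 0 0 0 -1;0 0 0 0 0 0 -1;0 0 0 0 0 0 -1"
}}

```text
clock: 36.88
tool_pos: [0.5033, -0.2486, 0.1616]
tool_rot: [-2.983, -0.001, -0.983]
force: [0.4, -1.2, -3.0]
grip_width: 0.0275
finger_force: 60.0
```

```bash
python3 -c "
from h import *
look((.446,-.237),np.radians(92))"
```

```text
[('side', [(np.int32(53), [392, 186])]), ('top', [(np.int32(70), [494, 300]), (np.int32(60), [468, 308]), (np.int32(148), [492, 317])])] Fz -1.77 tilt 36.47 clock 36.975
```

Emit:
{"fn": "apply_moves", "kwargs": {
  "series": "-0.02 0 -0.035 0 0.0044 0 -1;-0.02 0 -0.035 0 0.0044 0 -1;-0.02 0 -0.035 0 0.0044 0 -1;-0.02 0 -0.035 0 0.0044 0 -1;0 0 0 0 0 0 -1;0 0 0 0 0 0 -1;0 0 0 0 0 0 -1"
}}

```text
clock: 37.85
tool_pos: [0.5018, -0.2486, 0.1622]
tool_rot: [-2.974, -0.001, -1.009]
force: [0.0, -0.2, -2.7]
grip_width: 0.0275
finger_force: 60.0
```

```bash
python3 -c "
from h import *
look((.446,-.237),np.radians(92))"
```

```text
[('side', [(np.int32(54), [392, 186])]), ('top', [(np.int32(79), [494, 300]), (np.int32(62), [468, 308]), (np.int32(149), [492, 317])])] Fz -2.89 tilt 37.48 clock 37.95
```

The third ball is in: the blob at (492,317) has doubled in area. I'll tilt back and raise the cup.

Emit:
{"fn": "apply_moves", "kwargs": {
  "series": "0 0 -0.3 0 -0.07 0 -1;0 0 -0.6 0 -0.09 0 -1;0 0 -0.7 0 -0.1 0 -1;0 0 -0.7 0 -0.1 0 -1;0 0 -0.7 0 -0.1 0 -1;0 0 -0.6 0 -0.09 0 -1;0 0 -0.4 0 -0.07 0 -1;0 0 0 0 -0.03 0 -1"
}}

```text
clock: 38.95
tool_pos: [0.4881, -0.2489, 0.199]
tool_rot: [-3.141, -0.003, -0.007]
force: [0.1, -0.1, -2.9]
grip_width: 0.0276
finger_force: 59.9
```

```bash
python3 -c "
from h import *
look((.446,-.237),np.radians(92))
p,q=target([.6477,.181,.006+.09],np.radians(16),0,.0369);print(p);delta(p,q)"
```

```text
[('side', [(np.int32(55), [392, 186])]), ('top', [(np.int32(147), [494, 303]), (np.int32(62), [468, 308]), (np.int32(149), [492, 317])])] Fz -2.8 tilt 0.26 clock 39.05
[0.6477 0.181  0.1869]
d cm [ 16.07 -42.94   1.26] rot [-0.    -0.004 -0.278] deg 15.9
```

Emit:
{"fn": "apply_moves", "kwargs": {
  "series": "0.5 -1.2 0 0 0 0 -1;1 -2.6 0.1 0 0 0 -1;1.4 -3.8 0.1 0 0 0 -1;1.7 -4.6 0.1 0 0 0 -1;1.9 -5 0.1 0 0 0 -1;1.9 -5 0.1 0 0 0 -1;1.9 -5 0.1 0 0 0 -1;1.7 -4.6 0.1 0 0 0 -1"
}}

```text
clock: 40.05
tool_pos: [0.6066, 0.0721, 0.1925]
tool_rot: [-3.14, -0.003, -0.008]
force: [0.6, -0.4, -2.7]
grip_width: 0.0274
finger_force: 59.9
```

Emit:
{"fn": "apply_moves", "kwargs": {
  "series": "1.4 -3.8 0 0 0 0 -1;1.1 -2.8 0 0 0 0 -1;0.7 -2 0 0 0 -0.03 -1;0.5 -1.4 0 0 0 -0.06 -1;0.2 -0.7 0 0 0 -0.08 -1;0 0 0 0 0 -0.07 -1;0 0 0 0 0 -0.035 -1;0 0 0 0 0 0 -1"
}}

```text
clock: 41.05
tool_pos: [0.6427, 0.1525, 0.1937]
tool_rot: [-3.083, -0.494, -0.01]
force: [0.1, 0.5, -2.1]
grip_width: 0.0272
finger_force: 60.0
```

```bash
python3 -c "
from h import *
p,q=target([.647,.180,.006],np.radians(16),0,.0369);delta(p,q)
y=np.radians(16);o=np.array([.647,.18])
print('back end',[(o+R.from_euler('z',y).apply([80,s*14,0])[:2]/1000).round(3) for s in(1,-1)])
for z in(.0,.03,.04):print(z,px2w('top',262.6,184.2,z)[:2].round(3),px2w('top',287,175,z)[:2].round(3))
a=arm.read_camera('top')[120:270,220:330,::-1];b=arm.read_camera('side')[180:340,180:340,::-1]; c=arm.read_camera('top')[285:335,440:520,::-1]
f=lambda i,w,h:cv2.resize(np.ascontiguousarray(i),(w,h),interpolation=cv2.INTER_CUBIC)
cv2.imwrite('pics/q.png',np.hstack([np.vstack([f(a,300,409),f(c,300,187)]),f(b,480,596)]))"
```

```text
d cm [ 1.18 -2.31  9.74] rot [-0.018 -0.009  0.039] deg 2.5
back end [array([0.72 , 0.216]), array([0.728, 0.189])]
0.0 [0.729 0.221] [0.748 0.167]
0.03 [0.723 0.216] [0.741 0.164]
0.04 [0.721 0.215] [0.738 0.163]
```

View pics/q.png

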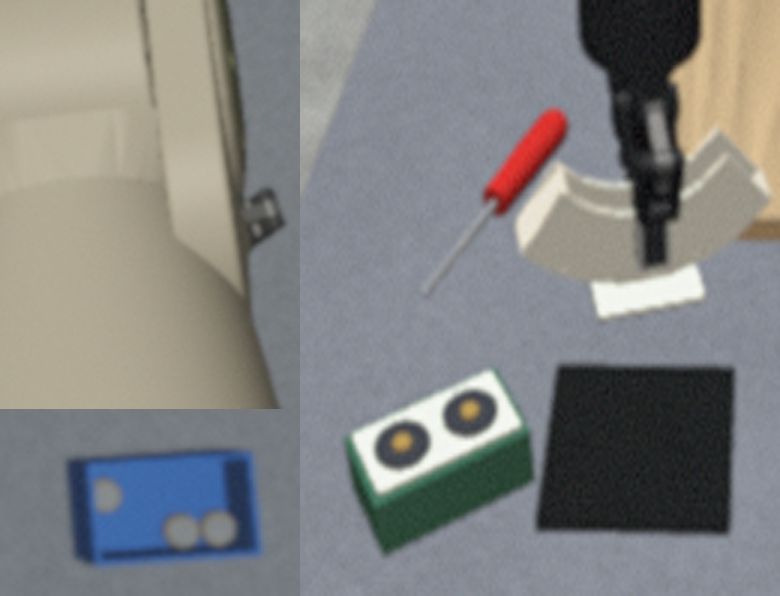

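The right bin shows three balls, at crop (105,495), (183,530) and (217,528). The mat is clear, and the green box sits next to it at the back end.

```bash
python3 -c "
from h import *
p,q=target([.6455,.179,.006],np.radians(17.5),0,.0369);delta(p,q)"
```

```text
d cm [ 0.99 -2.29  9.73] rot [-0.018 -0.009  0.012] deg 1.3
```

Emit:
{"fn": "apply_moves", "kwargs": {
  "series": "0.2 -0.4 0 -0.006 -0.003 0.004 -1;0.3 -0.7 0 -0.006 -0.003 0.004 -1;0.3 -0.7 0 -0.006 -0.003 0.004 -1;0.2 -0.5 0 0 0 0 -1;0 0 1 0 0 0 -1;0 0 1 0 0 0 -1;0 0 0 0 0 0 -1"
}}

```text
clock: 42.08
tool_pos: [0.6445, 0.1769, 0.172]
tool_rot: [3.104, 0.479, -0.005]
force: [-0.2, -0.4, -3.4]
grip_width: 0.0275
finger_force: 60.0
```

```bash
python3 -c "
from h import *
p,q=target([.6455,.179,.006],np.radians(17.5),0,.0369);delta(p,q);print(arm.sense()['joints'])"
```

```text
d cm [ 0.19 -0.17  7.51] rot [-0.     0.003  0.001] deg 0.2
[ 1.48042325e-01  5.55894356e-01  9.20346702e-02  1.11019504e+00
 -5.05553479e-04  2.98360718e+00]
```

Emit:
{"fn": "apply_moves", "kwargs": {
  "series": "0.1 -0.1 1 0 0.003 0 -1;0.09 -0.07 1.7 0 0 0 -1;0 0 1.7 0 0 0 -1;0 0 1.3 0 0 0 -1;0 0 0.7 0 0 0 -1;0 0 0.4 0 0 0 -1;0 0 0.2 0 0 0 -1;0 0 0 0 0 0 -1"
}}

```text
clock: 43.08
tool_pos: [0.6472, 0.1795, 0.1043]
tool_rot: [-3.105, -0.479, -0.006]
force: [0.5, 0.4, -2.8]
grip_width: 0.0278
finger_force: 60.0
```

```bash
python3 -c "
from h import *
p,q=target([.6455,.179,.006],np.radians(17.5),0,.0369);delta(p,q)"
```

```text
d cm [-0.18  0.    0.74] rot [ 0.001 -0.004  0.001] deg 0.2
```

Emit:
{"fn": "apply_moves", "kwargs": {
  "series": "0 0 0.2 0 0 0 -1;0 0 0.15 0 0 0 -1;0 0 0.1 0 0 0 -1;0 0 0 0 0 0 -1"
}}

```text
clock: 43.58
tool_pos: [0.6469, 0.1795, 0.0993]
tool_rot: [-3.105, -0.479, -0.004]
force: [-0.1, -0.3, -3.2]
grip_width: 0.0274
finger_force: 60.0
```

Emit:
{"fn": "apply_moves", "kwargs": {
  "series": "-0.08 0 0.1 0 0 0 -1;0 0 0.1 0 0 0 -1;0 0 0.05 0 0 0 -1;0 0 0 0 0 0 -1;0 0 0 0 0 0 -1"
}}

```text
clock: 44.2
tool_pos: [0.6462, 0.1793, 0.097]
tool_rot: [-3.105, -0.479, -0.005]
force: [-1.0, -0.3, -1.5]
grip_width: 0.0276
finger_force: 60.0
```

Emit:
{"fn": "apply_moves", "kwargs": {
  "series": "0 0 0.05 0 0 0 -1;0 0 0 0 0 0 -1;0 0 0 0 0 0 -0.3;0 0 0 0 0 0 0;0 0 0 0 0 0 0.2;0 0 0 0 0 0 0.4;0 0 0 0 0 0 0.5;0 0 0 0 0 0 0.5"
}}

```text
clock: 45.2
tool_pos: [0.6462, 0.1793, 0.0964]
tool_rot: [-3.105, -0.479, -0.005]
force: [-0.2, -0.5, 0.4]
grip_width: 0.0642
finger_force: 0.0
```

Emit:
{"fn": "apply_moves", "kwargs": {
  "series": "0 0 -0.5 0 0 0 0.5;0 0 -2 0 0 0 0.5;0 0 -3 0 0 0 0.5;0 0 -4 0 0 0 0.5;0 0 -4 0 0 0 1;0 0 0 0 0 0 1"
}}

```text
clock: 45.95
tool_pos: [0.6478, 0.1796, 0.2364]
tool_rot: [-3.105, -0.48, -0.018]
force: [-0.3, -0.1, -0.2]
grip_width: 0.085
finger_force: 0.0
```

```bash
python3 -c "
from h import *
s=arm.sense();print(s['tool_pos'],s['tool_rot'],s['grip_width'],s['clock'])
bins()
# tray frame
P=[px2w('top',*p,.016)[:2] for p in [(369,202),(524,190),(530,250),(375,264)]]
print(np.mean(P,0),np.degrees(np.arctan2(*(P[0]-P[1]+P[3]-P[2])))) 
a=arm.read_camera('top')[:,:,::-1];b=arm.read_camera('side')[160:340,230:430,::-1]
f=lambda i,w,h:cv2.resize(np.ascontiguousarray(i),(w,h),interpolation=cv2.INTER_CUBIC)
cv2.imwrite('pics/r.png',np.vstack([f(b,500,450)[:300] if 0 else np.hstack([f(b,400,360),f(a[170:270,220:320],400,360)]),f(a[170:275,350:550],450,236).repeat(1,0) if 0 else np.hstack([f(a[170:275,350:550],457,240),np.zeros((240,343,3),np.uint8)])]))"
```

```text
[0.64778424 0.17957478 0.23640722] [-3.10472247 -0.47950273 -0.01774257] 0.08500265134226323 45.95
([0.4432, 0.0116], np.float64(103.6), [np.float64(0.091), np.float64(0.058)])
([0.4456, -0.2322], np.float64(92.5), [np.float64(0.101), np.float64(0.058)])
[ 0.62319568 -0.17610822] -3.145954267362366
```

View pics/r.png

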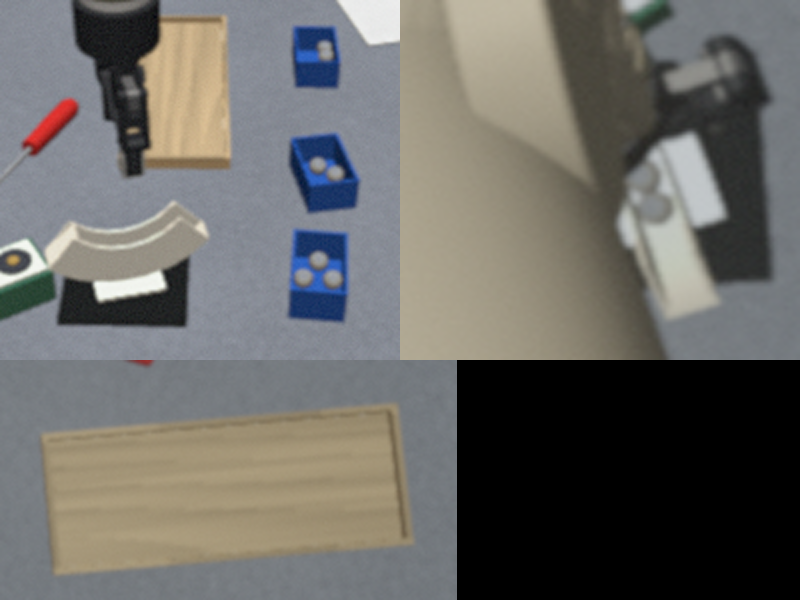

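The cup is back upright on the mat with its spare balls, and each bin shows three balls. Now the bins. First, the move to the left bin.

```bash
cat >> h.py <<'E'
TR=np.radians(3.1);TC=np.array([.6232,-.176])
def slot(s): return TC+s*np.array([-np.sin(TR),np.cos(TR)])
def go(xy,z,yawdeg): # straight-down tool pose
    return delta(np.array([*xy,z]),R.from_euler('z',np.radians(yawdeg))*R.from_euler('x',np.pi))
E
python3 -c "
from h import *
P=[px2w('top',*p,.016)[:2] for p in [(368.4,202.4),(522.9,189.7),(530.3,250.1),(373.6,263.7)]]
print(np.mean(P,0),np.degrees(np.arctan2(*(P[0]-P[1]+P[3]-P[2]))),[np.linalg.norm(P[i]-P[i-1]) for i in range(4)])
go((.4526,.1802),.2,88.5)"
```

```text
[ 0.62329061 -0.17463382] -3.1850910552874256 [np.float64(0.13084202641775627), np.float64(0.32887293633462306), np.float64(0.1289338524783507), np.float64(0.33045517043025624)]
d cm [-18.36  -5.92   3.04] rot [ 0.002 -0.002 -1.238] deg 70.9
```

Emit:
{"fn": "apply_moves", "kwargs": {
  "series": "-2 -0.6 0.3 0 0 0 1;-3 -1 0.5 0 0 0 1;-3.7 -1.2 0.6 0 0 0 1;-3.7 -1.2 0.6 0 0 0 1;-3.5 -1.1 0.6 0 0 0 1;-2.4 -0.8 0.4 0 0 0 1;0 0 0 0 0 -0.15 1;0 0 0 0 0 -0.15 1"
}}

```text
clock: 47.1
tool_pos: [0.4521, 0.1801, 0.1994]
tool_rot: [2.996, 0.946, 0.0]
force: [-0.2, -0.4, 0.3]
grip_width: 0.0852
finger_force: 0.0
```

Emit:
{"fn": "apply_moves", "kwargs": {
  "series": "0 0 0 0 0 -0.16 1;0 0 0 0 0 -0.16 1;0 0 0 0 0 -0.16 1;0 0 0 0 0 -0.16 1;0 0 0 0 0 -0.16 1;0 0 0 0 0 -0.14 1;0 0 0 0 0 0 1"
}}

```text
clock: 47.98
tool_pos: [0.4527, 0.1801, 0.1995]
tool_rot: [2.25, 2.192, 0.0]
force: [0.6, 0.7, -0.2]
grip_width: 0.0855
finger_force: 0.0
```

```bash
python3 -c "
from h import *
bins(); go((.4526,.1802),.082,88.5)"
```

```text
([0.4434, 0.0115], np.float64(103.3), [np.float64(0.091), np.float64(0.058)])
([0.4457, -0.2323], np.float64(92.3), [np.float64(0.101), np.float64(0.058)])
([0.452, 0.1576], np.float64(178.6), [np.float64(0.045), np.float64(0.057)])
d cm [ 1.000e-02 -4.000e-02  1.178e+01] rot [ 0.001  0.    -0.001] deg 0.1
```

Emit:
{"fn": "apply_moves", "kwargs": {
  "series": "0 0 3 0 0 0 1;0 0 3 0 0 0 1;0 0 3 0 0 0 1;0 0 1.8 0 0 0 1;0 0 0.98 0 0 0 1;0 0 0 0 0 0 1;0 0 0 0 0 0 0.6;0 0 0 0 0 0 0.4",
  "grip_force": 40
}}

```text
clock: 49.02
tool_pos: [0.4546, 0.1805, 0.0839]
tool_rot: [2.247, 2.192, 0.006]
force: [0.1, 0.2, 0.1]
grip_width: 0.0601
finger_force: 0.0
```

Emit:
{"fn": "apply_moves", "kwargs": {
  "series": "0 0 0 0 0 0 0;0 0 0 0 0 0 -0.5;0 0 0 0 0 0 -1;0 0 0 0 0 0 -1;0 0 -0.5 0 0 0 -1;0 0 -1.5 0 0 0 -1;0 0 -3 0 0 0 -1;0 0 -3 0 0 0 -1"
}}

```text
clock: 50.02
tool_pos: [0.4536, 0.1803, 0.1645]
tool_rot: [2.247, 2.193, 0.004]
force: [-0.8, -0.0, -3.2]
grip_width: 0.0546
finger_force: 42.8
```

```bash
python3 -c "
from h import *
print(arm.sense()['force']); print(slot(.1)); TC[1]=-.1752
go(slot(.1),.18,3.1); go(slot(.1),.092,3.1); look((.453,.181),np.pi/2)"
```

```text
[-0.8034341  -0.037443   -3.16413368]
[ 0.61779212 -0.07614633]
d cm [-25.15  17.04  -1.51] rot [ 0.002 -0.002  1.492] deg 85.5
d cm [-25.16  17.02   7.29] rot [ 0.002 -0.002  1.492] deg 85.5
[('side', [(np.int32(626), [389, 302])]), ('top', [(np.int32(556), [277, 314]), (np.int32(42), [298, 307])])] Fz -1.38 tilt 0.56 clock 50.125
```

Emit:
{"fn": "apply_moves", "kwargs": {
  "series": "-1 0.7 -1.5 0 0 0 -1;-2 1.3 -1.5 0 0 0 -1;-3 2 0 0 0 0 -1;-3.5 2.4 0 0 0 0 -1;-3.7 2.5 0 0 0 0 -1;-3.7 2.5 0 0 0 0 -1;-3.5 2.4 0 0 0 0 -1;-2.7 1.8 0 0 0 0.05 -1"
}}

```text
clock: 51.12
tool_pos: [0.6045, -0.0561, 0.1925]
tool_rot: [2.304, 2.134, 0.003]
force: [-0.1, 0.4, -2.8]
grip_width: 0.0553
finger_force: 43.1
```

Emit:
{"fn": "apply_moves", "kwargs": {
  "series": "-1.4 0.9 0 0 0 0.1 -1;0 0 0 0 0 0.16 -1;0 0 0 0 0 0.17 -1;0 0 0 0 0 0.17 -1;0 0 0 0 0 0.17 -1;0 0 0 0 0 0.17 -1;0 0 0 0 0 0.17 -1;0 0 0 0 0 0.17 -1"
}}

```text
clock: 52.12
tool_pos: [0.6114, -0.069, 0.1925]
tool_rot: [-3.123, -0.33, -0.003]
force: [0.5, -0.1, -1.5]
grip_width: 0.0555
finger_force: 43.2
```

Emit:
{"fn": "apply_moves", "kwargs": {
  "series": "0 0 0 0 0 0.1 -1;0 0 0 0 0 0.06 -1;0 0 0 0 0 0 -1"
}}

```text
clock: 52.5
tool_pos: [0.6115, -0.069, 0.1926]
tool_rot: [-3.14, -0.09, -0.003]
force: [0.4, -0.9, -2.4]
grip_width: 0.0556
finger_force: 43.1
```

```bash
sed -i 's/-.176\])/-.1752])/' h.py; python3 -c "
from h import *
go(slot(.1),.093,3.1)"
```

```text
d cm [0.57 0.68 9.96] rot [-0.001 -0.002  0.003] deg 0.2
```

Emit:
{"fn": "apply_moves", "kwargs": {
  "series": "0.25 0.3 0 0 0 0 -1;0.32 0.38 1 0 0 0 -1;0 0 2.2 0 0 0 -1;0 0 2.2 0 0 0 -1;0 0 2 0 0 0 -1;0 0 1.1 0 0 0 -1;0 0 0.5 0 0 0 -1;0 0 0 0 0 0 -1"
}}

```text
clock: 53.5
tool_pos: [0.6184, -0.0756, 0.1034]
tool_rot: [-3.14, -0.089, -0.005]
force: [0.1, -0.3, -0.9]
grip_width: 0.0553
finger_force: 43.1
```

```bash
python3 -c "
from h import *
go(slot(.1),.092,3.1)"
```

```text
d cm [-0.06 -0.03  1.14] rot [-0.    -0.003  0.002] deg 0.2
```

Emit:
{"fn": "apply_moves", "kwargs": {
  "series": "0 0 0.4 0 0 0 -1;0 0 0.4 0 0 0 -1;0 0 0.2 0 0 0 -1;0 0 0.1 0 0 0 -1;0 0 0 0 0 0 -1;0 0 0 0 0 0 -1"
}}

```text
clock: 54.25
tool_pos: [0.6183, -0.0755, 0.0925]
tool_rot: [-3.14, -0.089, -0.005]
force: [-0.1, -0.7, -0.9]
grip_width: 0.0558
finger_force: 43.1
```

Emit:
{"fn": "apply_moves", "kwargs": {
  "series": "0 0 0.1 0 0 0 -1;0 0 0 0 0 0 -1;0 0 0 0 0 0 -1"
}}

```text
clock: 54.62
tool_pos: [0.6185, -0.0755, 0.0921]
tool_rot: [-3.14, -0.089, -0.006]
force: [-1.3, 0.4, 5.8]
grip_width: 0.0553
finger_force: 44.0
```

Contact, so release and rise.

Emit:
{"fn": "apply_moves", "kwargs": {
  "series": "0 0 0 0 0 0 0.3;0 0 0 0 0 0 0.6;0 0 0 0 0 0 0.8;0 0 0 0 0 0 0.8;0 0 -1 0 0 0 0.8;0 0 -3 0 0 0 0.8;0 0 -4 0 0 0 0.8;0 0 -3 0 0 0 1"
}}

```text
clock: 55.62
tool_pos: [0.6184, -0.0756, 0.204]
tool_rot: [3.14, 0.089, 0.008]
force: [1.5, -0.8, 0.6]
grip_width: 0.0853
finger_force: 0.0
```

```bash
python3 -c "
from h import *
bins(); go((.4434,.0115),.2,103.4);go((.4434,.0115),.2,180+103.4-180)"
```

```text
([0.5967, -0.077], np.float64(88.3), [np.float64(0.06), np.float64(0.044)])
([0.4434, 0.0116], np.float64(103.6), [np.float64(0.091), np.float64(0.059)])
d cm [-17.14  -9.74   0.62] rot [ 0.011 -0.006 -1.748] deg 100.2
d cm [-17.14  -9.74   0.62] rot [ 0.011 -0.006 -1.748] deg 100.2
```

Emit:
{"fn": "apply_moves", "kwargs": {
  "series": "-1.5 -0.9 0 0 0 0 1;-3 -1.7 0.1 0 0 0 1;-3.8 -2.1 0.1 0 0 0 1;-3.8 -2.1 0.1 0 0 0 1;-3.2 -1.9 0.1 0 0 0 1;-1.84 -1.04 0.1 0 0 0 1;0 0 0 0 0 -0.15 1;0 0 0 0 0 -0.17 1"
}}

```text
clock: 56.68
tool_pos: [0.4412, 0.0122, 0.1967]
tool_rot: [3.084, 0.597, 0.007]
force: [0.6, 0.0, -0.9]
grip_width: 0.0856
finger_force: 0.0
```

Emit:
{"fn": "apply_moves", "kwargs": {
  "series": "0 0 0 0 0 -0.18 1;0 0 0 0 0 -0.18 1;0 0 0 0 0 -0.18 1;0 0 0 0 0 -0.18 1;0 0 0 0 0 -0.18 1;0 0 0 0 0 -0.18 1;0 0 0 0 0 -0.18 1;0 0 0 0 0 -0.168 1"
}}

```text
clock: 57.68
tool_pos: [0.4415, 0.012, 0.1966]
tool_rot: [1.939, 2.468, 0.004]
force: [-0.2, -0.8, 0.0]
grip_width: 0.0853
finger_force: 0.0
```

```bash
python3 -c "
from h import *
bins(); go((.4434,.0115),.083,103.4)"
```

```text
([0.6195, -0.0763], np.float64(2.3), [np.float64(0.058), np.float64(0.09)])
([0.4456, -0.2321], np.float64(92.4), [np.float64(0.101), np.float64(0.058)])
([0.4369, 0.0377], np.float64(12.2), [np.float64(0.037), np.float64(0.058)])
d cm [-0.09  0.13 11.36] rot [0.004 0.001 0.01 ] deg 0.6
```

Emit:
{"fn": "apply_moves", "kwargs": {
  "series": "-0.1 0.1 3 0 0 0.01 1;0 0.05 3 0 0 0 1;0 0 3 0 0 0 1;0 0 1.6 0 0 0 1;0 0 0.8 0 0 0 1;0 0 0 0 0 0 1;0 0 0 0 0 0 0.6;0 0 0 0 0 0 0.4"
}}

```text
clock: 58.72
tool_pos: [0.444, 0.0114, 0.0827]
tool_rot: [1.958, 2.453, 0.005]
force: [0.2, -1.2, -0.2]
grip_width: 0.0597
finger_force: 0.0
```

Emit:
{"fn": "apply_moves", "kwargs": {
  "series": "0 0 0 0 0 0 0;0 0 0 0 0 0 -0.5;0 0 0 0 0 0 -1;0 0 0 0 0 0 -1;0 0 -0.5 0 0 0 -1;0 0 -1.5 0 0 0 -1;0 0 -3 0 0 0 -1;0 0 -3 0 0 0 -1"
}}

```text
clock: 59.72
tool_pos: [0.4426, 0.0115, 0.1627]
tool_rot: [1.959, 2.454, 0.003]
force: [0.7, 0.3, -1.7]
grip_width: 0.0555
finger_force: 42.9
```

```bash
python3 -c "
from h import *
go(slot(0),.195,183.1)"
```

```text
d cm [-22.21  13.48  -3.21] rot [ 2.000e-03  1.000e-03 -1.401e+00] deg 80.3
```

Emit:
{"fn": "apply_moves", "kwargs": {
  "series": "-1 0.6 -1.5 0 0 0 -1;-2 1.2 -1.5 0 0 0 -1;-3 1.8 -0.2 0 0 0 -1;-3.6 2.2 0 0 0 0 -1;-3.7 2.2 0 0 0 0 -1;-3.6 2.2 0 0 0 0 -1;-3 1.8 0 0 0 0 -1;-2.3 1.4 0 0 0 -0.04 -1"
}}

```text
clock: 60.72
tool_pos: [0.6236, -0.1765, 0.194]
tool_rot: [1.909, 2.493, 0.003]
force: [-0.3, 0.4, -1.4]
grip_width: 0.0555
finger_force: 43.0
```

Emit:
{"fn": "apply_moves", "kwargs": {
  "series": "0 0 0 0 0 -0.1 -1;0 0 0 0 0 -0.17 -1;0 0 0 0 0 -0.18 -1;0 0 0 0 0 -0.18 -1;0 0 0 0 0 -0.18 -1;0 0 0 0 0 -0.18 -1;0 0 0 0 0 -0.17 -1;0 0 0 0 0 -0.13 -1"
}}

```text
clock: 61.72
tool_pos: [0.6225, -0.1752, 0.194]
tool_rot: [0.02, 3.14, 0.002]
force: [0.0, 0.6, -2.2]
grip_width: 0.0552
finger_force: 43.0
```

Emit:
{"fn": "apply_moves", "kwargs": {
  "series": "0 0 0 0 0 -0.07 -1;0 0 0 0 0 0 -1"
}}

```text
clock: 61.98
tool_pos: [0.6226, -0.1752, 0.1941]
tool_rot: [-0.081, 3.139, 0.001]
force: [0.0, 0.2, -1.6]
grip_width: 0.0552
finger_force: 43.0
```

```bash
python3 -c "
from h import *
go(slot(0),.092,183.1)"
```

```text
d cm [-4.000e-02 -1.000e-02  1.021e+01] rot [ 0.001  0.002 -0.002] deg 0.2
```

Emit:
{"fn": "apply_moves", "kwargs": {
  "series": "0 0 1 0 0 0 -1;0 0 2 0 0 0 -1;0 0 2.2 0 0 0 -1;0 0 2 0 0 0 -1;0 0 1.2 0 0 0 -1;0 0 0.7 0 0 0 -1;0 0 0.4 0 0 0 -1;0 0 0 0 0 0 -1"
}}

```text
clock: 62.98
tool_pos: [0.6234, -0.1754, 0.0996]
tool_rot: [-0.083, 3.137, 0.0]
force: [0.3, -0.1, -1.6]
grip_width: 0.0553
finger_force: 43.0
```

Emit:
{"fn": "apply_moves", "kwargs": {
  "series": "0 0 0.3 0 0 0 -1;0 0 0.2 0 0 0 -1;0 0 0.1 0 0 0 -1;0 0 0 0 0 0 -1;0 0 0 0 0 0 -1"
}}

```text
clock: 63.6
tool_pos: [0.6233, -0.1753, 0.0935]
tool_rot: [-0.083, 3.137, 0.001]
force: [0.5, -0.1, -1.6]
grip_width: 0.0552
finger_force: 43.0
```

Emit:
{"fn": "apply_moves", "kwargs": {
  "series": "0 0 0.15 0 0 0 -1;0 0 0.1 0 0 0 -1;0 0 0 0 0 0 -1;0 0 0 0 0 0 -1"
}}

```text
clock: 64.1
tool_pos: [0.6233, -0.1753, 0.091]
tool_rot: [-0.083, 3.137, 0.001]
force: [1.6, -0.4, -0.2]
grip_width: 0.0552
finger_force: 43.1
```

Emit:
{"fn": "apply_moves", "kwargs": {
  "series": "0 0 0.07 0 0 0 -1;0 0 0 0 0 0 -1;0 0 0 0 0 0 0.3;0 0 0 0 0 0 0.6;0 0 0 0 0 0 0.7;0 0 0 0 0 0 0.7;0 0 -1 0 0 0 0.7;0 0 -3 0 0 0 0.7"
}}

```text
clock: 65.1
tool_pos: [0.622, -0.1749, 0.1293]
tool_rot: [0.083, -3.14, -0.003]
force: [0.4, 0.5, -0.1]
grip_width: 0.0724
finger_force: 0.0
```

Emit:
{"fn": "apply_moves", "kwargs": {
  "series": "0 0 -3 0 0 0 0.7;0 0 -3 0 0 0 1;0 0 0 0 0 0 1"
}}

```text
clock: 65.47
tool_pos: [0.6247, -0.176, 0.194]
tool_rot: [-0.083, 3.132, -0.004]
force: [0.8, 1.0, -0.2]
grip_width: 0.0853
finger_force: 0.0
```

```bash
python3 -c "
from h import *
bins(); go((.4458,-.237),.2,92.5)"
```

```text
([0.6194, -0.0763], np.float64(1.9), [np.float64(0.058), np.float64(0.09)])
([0.6016, -0.1772], np.float64(93.5), [np.float64(0.063), np.float64(0.049)])
([0.4457, -0.2321], np.float64(92.3), [np.float64(0.101), np.float64(0.058)])
d cm [18.09 -5.18 -0.9 ] rot [0.004 0.006 1.58 ] deg 90.5
```

Emit:
{"fn": "apply_moves", "kwargs": {
  "series": "1.8 -0.5 -0.3 0 0 0 1;3 -0.9 -0.3 0 0 0 1;3.8 -1.1 -0.3 0 0 0 1;3.9 -1.1 0 0 0 0 1;3.5 -1 0 0 0 0 1;2.09 -0.58 0 0 0 0 1;0 0 0 0 0 0.12 1;0 0 0 0 0 0.17 1"
}}

```text
clock: 66.53
tool_pos: [0.4447, -0.2367, 0.1982]
tool_rot: [0.38, 3.116, 0.002]
force: [-0.2, -0.5, -0.4]
grip_width: 0.0852
finger_force: 0.0
```

Emit:
{"fn": "apply_moves", "kwargs": {
  "series": "0 0 0 0 0 0.18 1;0 0 0 0 0 0.18 1;0 0 0 0 0 0.18 1;0 0 0 0 0 0.18 1;0 0 0 0 0 0.18 1;0 0 0 0 0 0.18 1;0 0 0 0 0 0.18 1;0 0 0 0 0 0.03 1"
}}

```text
clock: 67.53
tool_pos: [0.4451, -0.2365, 0.1982]
tool_rot: [2.171, 2.269, 0.004]
force: [1.3, 0.6, 0.0]
grip_width: 0.0858
finger_force: 0.0
```

```bash
python3 -c "
from h import *
bins(); go((.4458,-.237),.083,92.5)"
```

```text
([0.6214, -0.1757], np.float64(3.7), [np.float64(0.063), np.float64(0.09)])
([0.6194, -0.0763], np.float64(2.1), [np.float64(0.058), np.float64(0.09)])
([0.4457, -0.2321], np.float64(92.3), [np.float64(0.101), np.float64(0.058)])
d cm [-0.06  0.04 11.52] rot [ 0.003 -0.001  0.001] deg 0.2
```

Emit:
{"fn": "apply_moves", "kwargs": {
  "series": "0 0 3 0 0 0 1;0 0 3 0 0 0 1;0 0 3 0 0 0 1;0 0 1.7 0 0 0 1;0 0 0.8 0 0 0 1;0 0 0 0 0 0 1;0 0 0 0 0 0 0.6;0 0 0 0 0 0 0.4"
}}

```text
clock: 68.58
tool_pos: [0.4458, -0.2369, 0.0844]
tool_rot: [2.17, 2.267, 0.004]
force: [-0.4, 0.4, -0.8]
grip_width: 0.0598
finger_force: 0.0
```

Emit:
{"fn": "apply_moves", "kwargs": {
  "series": "0 0 0 0 0 0 0;0 0 0 0 0 0 -0.5;0 0 0 0 0 0 -1;0 0 0 0 0 0 -1;0 0 -0.5 0 0 0 -1;0 0 -1.5 0 0 0 -1;0 0 -3 0 0 0 -1;0 0 -3 0 0 0 -1"
}}

```text
clock: 69.58
tool_pos: [0.4448, -0.2365, 0.165]
tool_rot: [2.172, 2.268, 0.004]
force: [1.0, -1.6, -2.2]
grip_width: 0.0555
finger_force: 42.9
```

```bash
python3 -c "
from h import *
go(slot(-.1),.195,3.1)"
```

```text
d cm [-4.65 18.2  -2.96] rot [ 0.002 -0.003  1.56 ] deg 89.4
```

Emit:
{"fn": "apply_moves", "kwargs": {
  "series": "-0.2 0.8 -1.5 0 0 0 -1;-0.5 2 -1.4 0 0 0 -1;-0.8 3 0 0 0 0 -1;-0.9 3.5 0 0 0 0 -1;-0.9 3.5 0 0 0 0 -1;-0.7 3 0 0 0 0 -1;-0.65 2.4 0 0 0 0.05 -1;0 0 0 0 0 0.12 -1"
}}

```text
clock: 70.58
tool_pos: [0.6303, -0.2754, 0.1932]
tool_rot: [2.359, 2.072, 0.004]
force: [-0.6, 0.0, -1.7]
grip_width: 0.0551
finger_force: 43.1
```

Emit:
{"fn": "apply_moves", "kwargs": {
  "series": "0 0 0 0 0 0.17 -1;0 0 0 0 0 0.18 -1;0 0 0 0 0 0.18 -1;0 0 0 0 0 0.18 -1;0 0 0 0 0 0.18 -1;0 0 0 0 0 0.18 -1;0 0 0 0 0 0.17 -1;0 0 0 0 0 0.15 -1"
}}

```text
clock: 71.58
tool_pos: [0.6286, -0.275, 0.1937]
tool_rot: [-3.14, -0.077, -0.004]
force: [-0.2, 0.3, -2.0]
grip_width: 0.0552
finger_force: 43.1
```

```bash
python3 -c "
from h import *
go(slot(-.1),.0925,3.1)"
```

```text
d cm [-2.000e-02  1.000e-02  1.012e+01] rot [-0.001 -0.002 -0.005] deg 0.3
```

Emit:
{"fn": "apply_moves", "kwargs": {
  "series": "0 0 1 0 0 -0.005 -1;0 0 2 0 0 0 -1;0 0 2.2 0 0 0 -1;0 0 2 0 0 0 -1;0 0 1.2 0 0 0 -1;0 0 0.7 0 0 0 -1;0 0 0.4 0 0 0 -1;0 0 0 0 0 0 -1"
}}

```text
clock: 72.58
tool_pos: [0.6293, -0.2752, 0.0985]
tool_rot: [-3.14, -0.094, -0.005]
force: [-0.1, -0.2, -1.2]
grip_width: 0.0551
finger_force: 43.1
```

Emit:
{"fn": "apply_moves", "kwargs": {
  "series": "0 0 0.25 0 0 0 -1;0 0 0.2 0 0 0 -1;0 0 0.1 0 0 0 -1;0 0 0 0 0 0 -1;0 0 0 0 0 0 -1"
}}

```text
clock: 73.2
tool_pos: [0.6292, -0.2751, 0.0929]
tool_rot: [-3.14, -0.093, -0.005]
force: [-0.3, -0.0, -1.1]
grip_width: 0.0551
finger_force: 43.3
```

Emit:
{"fn": "apply_moves", "kwargs": {
  "series": "0 0 0.1 0 0 0 -1;0 0 0 0 0 0 -1;0 0 0 0 0 0 -1"
}}

```text
clock: 73.58
tool_pos: [0.6293, -0.2751, 0.0928]
tool_rot: [3.14, 0.093, 0.006]
force: [-1.2, 0.6, 4.7]
grip_width: 0.0555
finger_force: 43.9
```

Emit:
{"fn": "apply_moves", "kwargs": {
  "series": "0 0 0 0 0 0 0.3;0 0 0 0 0 0 0.6;0 0 0 0 0 0 0.7;0 0 0 0 0 0 0.7;0 0 -1 0 0 0 0.7;0 0 -3 0 0 0 0.7;0 0 -4 0 0 0 0.7;0 0 -4 0 0 0 1"
}}

```text
clock: 74.58
tool_pos: [0.6288, -0.2752, 0.2135]
tool_rot: [-3.14, -0.093, -0.005]
force: [1.0, -0.4, 0.4]
grip_width: 0.0853
finger_force: 0.0
```

Emit:
{"fn": "apply_moves", "kwargs": {
  "series": "-3 0 -1 0 0 0 1;-5 1 -1 0 0 0 1;-5 1 0 0 0 0 1;-5 1 0 0 0 0 1;-4 1 0 0 0 0 1;0 0 0 0 0 0 1"
}}

```text
clock: 75.32
tool_pos: [0.4095, -0.3287, 0.232]
tool_rot: [3.14, 0.088, 0.005]
force: [0.1, 0.1, -0.4]
grip_width: 0.0857
finger_force: 0.0
```

```bash
python3 -c "
from h import *
bins()
a=arm.read_camera('top')[:,:,::-1];b=arm.read_camera('side')[:,:,::-1]
f=lambda i,w,h:cv2.resize(np.ascontiguousarray(i),(w,h),interpolation=cv2.INTER_CUBIC)
cv2.imwrite('pics/z.png',np.vstack([f(a[140:340,160:560],800,400),np.hstack([f(b[140:340,230:430],200,200),f(a[180:270,360:540],400,200),f(a[180:265,240:325],200,200)])]))"
```

```text
([0.6308, -0.2743], np.float64(3.0), [np.float64(0.067), np.float64(0.09)])
([0.6214, -0.1757], np.float64(3.8), [np.float64(0.063), np.float64(0.09)])
([0.6195, -0.0762], np.float64(2.3), [np.float64(0.058), np.float64(0.09)])
```

View pics/z.png

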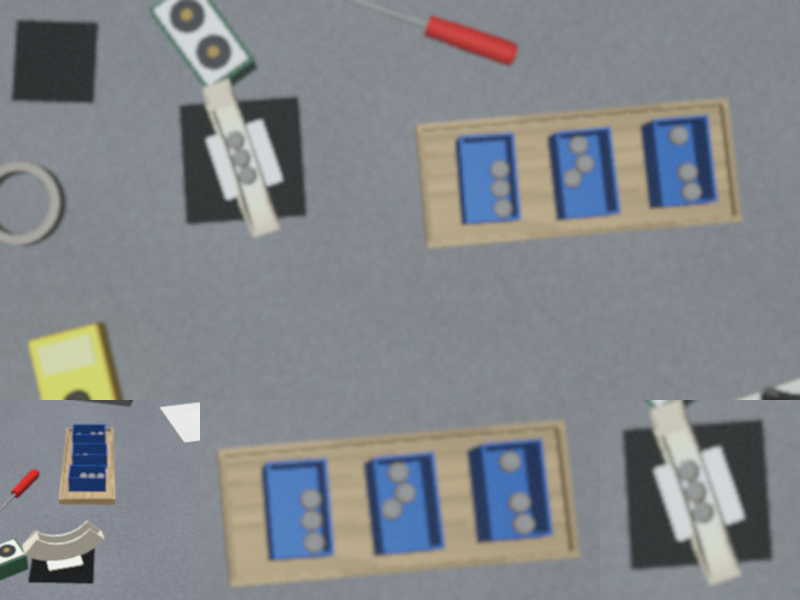

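The last picture shows three balls in each bin and all three bins inside the tray. The cup stands upright at the middle of its mat with three spare balls, and no balls are loose. I'll hand in the job.

```bash
python3 -c "
from station import arm
print(arm.sign_off())"
```

```text
the job is handed in; nothing more can be done
None
```

I handed the job in at about 75 s. The last picture showed three balls in each bin, the bins in the tray, and the cup upright in the middle of its mat with the three spares. No ball was loose, and I never moved the arm near the meter.

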